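# Reload the spring-fed bearing magazine

## Robot

A 6-joint arm with a two-finger parallel gripper is mounted at the origin on a cart in front of the work surface, level with it; the furniture and walls round the work are solid. World frame = base frame: x ahead of the robot, y to its left, z up, the work surface at z = 0. Lengths are in m, angles in rad, forces in N, time in s.
With the tool pointing down it reaches from about 0.375 to 0.975 m from the base axis. Payload 3.8 kg.
Tool frame: the origin (TCP) lies at the very end of the fingers, on their centre line; the grasp point (between the pads) lies 19 mm behind it; z points along the fingers, y is the line along which they close (so a half turn about z gives the same grasp; the last joint's range is limited). The gripper opens to 85 mm and grips with 20 to 120 N. Pads are 22 mm wide; open, the fingers measure 114 mm over their backs; the gripper's body (76 mm by 85 mm) begins 54 mm behind the grasp point. The pads swing forward as they close: fully open they stand 13 mm farther back than shut.
Start: joints at [1.156, 0.264, 1.604, -0, 1.274, -0.037], TCP at [0.249, 0.627, 0.201] pointing down, gripper open.
Joint ranges: [-2.63, 2.63], [-0.94, 2.18], [0.31, 2.57], [-1.31, 4.45], [0, 2.66], [-2.55, 2.55]. Speed limits (rad/s): [2.57, 2.57, 3.14, 3.14, 3.14, 3.14].

## Interface

Orientations are given as a rotation vector (axis times angle).
In Python, from workcell import read_state, read_camera, calibration, finish_job gives the robot as it stands.
- The arm moves only by the tool step_arm, never from a script. Its argument "commands" is a list of rows, each an object of numbers: "fingers": the gripper's target within -1 to 1 (shut at 1, half-way at 0, fully open at -1); "dx", "dy", "dz": the shift along the tool's x, y, z in m; "roll": the turn about the tool's z in degrees. In form: [{"fingers": .., "dx": .., "dy": .., "dz": .., "roll": ..}, ...]. A call has 1 to 8 rows; each row is the pose to reach, as a shift and turn from the pose commanded when the call began, along the tool's axes at that moment; what a row does not reach only later rows make up. A row lasts 1/8 s, in which the tool goes at most 62.5 mm and 10.7 degrees, less where a joint would pass 70% of its speed; a pose out of reach is approached as far as the arm can. A call with a gripper value outside its range is refused whole. The fingers move at their own pace and stop on an object; "squeeze" is the grip in N (left out, the last holds). Time passes only in rows, so rows that repeat a pose let the fingers close. It gives the time, the measured TCP pose, the force, the opening and the grip force at its end, in the units of the state.
- read_state(): the state, without advancing time (a new reading comes with each control period).
- read_camera(name): name is "side" or "top"; returns (picture, depth): 400x640x3 uint8, blue, green, red; 400x640 float32, m along the optical axis (not along the pixel's ray), 0 where there is no reading.
- calibration(name): a dict with "intrinsics" (3x3 intrinsics, pixels), "world_to_cam" (4x4, takes a point from world to camera coordinates). Camera axes: x right, y up, looking along -z (the intrinsics and any distortion apply to the point x, -y, -z); pixel columns grow to the right and rows downward; lengths in m; the calibration is good to about 2 mm. A picture is of the moment at which its call begins. calibration takes no time and is no camera call.
- finish_job(): hands the job in; it is judged then, once.
The state is a dict: "time": time; "q": joint angles; "joint_vel": joint speeds; "joint_torque": joint torques, N m; "tool_pos": TCP position; "tcp_rot": TCP orientation; "wrist_force": force on the tool from outside, world axes, zero at the start; "torque": the same for the moment, N m; "width": opening from 0.0 (shut) to 1.0 (fully open); "grip_force": force on a finger pad.
Only numpy, scipy, OpenCV 4.12 (cv2) and the standard library are available. Lean on these libraries where they do the work, as an engineer would, in place of code of your own. Each camera call takes 0.05 s, during which the arm holds its last target. There are 200 camera calls.

## Task

Reload the spring-fed bearing magazine for the press: slide the yellow keeper on its nose fully open and draw the sprung follower back by its orange fin until the catch holds it by itself, then put the red dummy disc away upright in its red-rimmed nest and lay every bearing from the blue tray flat in the channel in front of the follower. Only when all that is done, press the catch's orange tab so that the follower runs forward and closes the row up tight against the blue nose stop; finish with the keeper pushed fully home over the first bearing. Leave the tape roll, the spray can and the caliper where they are.

Things in the scene. Friction and masses are not known exactly. Their poses are not given: they have to be found in the camera images.
- magazine: bearing magazine fixed on the bench; origin on the bench, 172 mm from the nose stop. The channel runs along its y axis on x = 0: nose at +y, catch at -y. Channel floor 12 mm above the bench; two round-topped side rails, 56 mm apart inside, 8 mm wide, only 6 mm above that floor, so fingers hold a bearing above them. Base plate 408 x 102 mm; spring tube 48 mm to the +x side, top 18 mm above the bench
- nose (a point): middle of the face of the blue nose stop (a block 16 mm high above the channel floor, the keeper on its top) at the +y end of the channel, 7.5 mm above the channel floor; a bearing against the stop has its centre 26 mm from here towards -y of the magazine
- nest (a point): middle of the floor of the nest for the dummy disc: a square pocket 58 mm inside with a red rim 4 mm high, its floor 6 mm above the bench, 90 mm to the +x side of the channel's middle line, near the nose
- follower_face (a point): middle of the follower's flat front face, 7.5 mm above the channel floor; it moves with the follower. The follower is a black block 51 mm wide, 28 mm long, its top 17 mm above the channel floor
- follower_fin (a point): grip point of the orange fin on the follower, 36 mm above the channel floor; it moves with the follower. The fin stands upright, 12 mm thick along the channel (pinch it so), 24 mm wide across it, its top 50 mm above the channel floor (the block's top is at 17 mm)
- follower (a joint): distance of the follower's face from the nose stop, m. Draw it to -y of the magazine against a spring (5 N at 0, 9 N drawn back, damped; up to 14 N through the catch). At the start it rests on the dummy (0.052). The catch snaps in past 0.240 (hard end 0.246) and then holds it at 0.238. With n bearings closed up it reads about 0.052 n
- keeper (a joint): yellow keeper plate on top of the nose stop, m: 0 pushed home (-y of the magazine), where it covers the first 12 mm of the channel 17 mm above its floor and holds down what stands there; 0.015 slid fully open (towards +y), clear of the channel. It stays where it is left (about 2 N of friction)
- keeper_knob (a point): half-way up the keeper's upright round yellow knob, 14 mm in diameter, which rises from 34 to 60 mm above the bench; it moves with the keeper. With the keeper home the knob stands 6 mm beyond the stop's face (away from the channel)
- catch (a joint): rocking catch at the -y end, in rad: 0 at rest; its tab pressed down makes it grow to at most 0.28. It lifts and falls by itself as the follower passes; it lets a caught follower go at about 0.1
- catch_tab (a point): middle of the top of the catch's orange thumb tab (26 mm across, 24 mm along the channel), 40 mm above the bench at rest; pressing it down 3 to 8 mm with about 4 N frees the follower
- dummy_stud (a point): red dummy disc, 52 mm in diameter and 15 mm thick, with a dark upright grip stud 16 mm in diameter on its middle, 38 mm high over all, 0.18 kg; stands in the channel at the nose at the start. This point is on the stud's axis, 27 mm above the disc's underside; z is its axis. Grip the stud from above
- tray: blue parts tray fixed on the bench, 139 mm (x) by 171 mm (y), 2 x 2 compartments of 64 mm (x) by 80 mm (y); floor 3 mm, ribs and rims 8 to 9 mm above the bench. Origin under its middle, on the bench. Bearings lie 30 mm apart along its y axis but 15 mm along x: close the fingers along y
- bearing_1_mid (a point): steel ball bearing, 52 mm outer diameter, bore 22 mm, 15 mm thick, 0.11 kg, flat in a compartment of the blue tray at the start (2 to 4 of the four are present). This point: its centre, 7.5 mm above its underside; z: its axis
- bearing_2_mid (a point): steel ball bearing, 52 mm outer diameter, bore 22 mm, 15 mm thick, 0.11 kg, flat in a compartment of the blue tray at the start (2 to 4 of the four are present). This point: its centre, 7.5 mm above its underside; z: its axis
- bearing_3_mid (a point): steel ball bearing, 52 mm outer diameter, bore 22 mm, 15 mm thick, 0.11 kg, flat in a compartment of the blue tray at the start (2 to 4 of the four are present). This point: its centre, 7.5 mm above its underside; z: its axis
- bearing_4_mid (a point): steel ball bearing, 52 mm outer diameter, bore 22 mm, 15 mm thick, 0.11 kg, flat in a compartment of the blue tray at the start (2 to 4 of the four are present). This point: its centre, 7.5 mm above its underside; z: its axis
- tape_roll: roll of tan masking tape lying flat, 104 mm wide, 25 mm high; origin under its middle. A bystander
- spray_can: white spray can with a blue cap, 59 mm wide, 200 mm high; origin under its middle. A bystander
- caliper: steel vernier caliper lying flat, 210 x 65 x 12 mm; origin under its middle. A bystander
There are look-alikes about, which are no part of the job. What is shaped like the part that bears bearing_2_mid but brown is not meant.

How it is judged:
On the way, in this order (a step that is already met when the one before it is completed fails the run):
1. the keeper is slid open and the follower is drawn back and held by the catch alone, the hand clear of it (value of joint keeper above 0.011 m and value of joint follower above 0.232 m and distance between the grasp point and follower_fin above 0.06 m), for 0.3 s.
2. with the follower still caught back, the dummy is upright in its nest and every bearing lies flat in the channel (value of joint follower above 0.232 m and x of bearing_1_mid in the frame of magazine between -0.005 and 0.005 m and y of bearing_1_mid in the frame of magazine between -0.044 and 0.149 m and z of bearing_1_mid in the frame of magazine between 0.016 and 0.024 m and angle between each of bearing_1_mid, bearing_2_mid, bearing_3_mid, bearing_4_mid, dummy_stud's own z axis and vertical below 0.12 rad and x of bearing_2_mid in the frame of magazine between -0.005 and 0.005 m and y of bearing_2_mid in the frame of magazine between -0.044 and 0.149 m and z of bearing_2_mid in the frame of magazine between 0.016 and 0.024 m and x of bearing_3_mid in the frame of magazine between -0.005 and 0.005 m and y of bearing_3_mid in the frame of magazine between -0.044 and 0.149 m and z of bearing_3_mid in the frame of magazine between 0.016 and 0.024 m and x of bearing_4_mid in the frame of magazine between -0.005 and 0.005 m and y of bearing_4_mid in the frame of magazine between -0.044 and 0.149 m and z of bearing_4_mid in the frame of magazine between 0.016 and 0.024 m and horizontal distance between dummy_stud and nest below 0.008 m and z of dummy_stud in the frame of magazine below 0.037 m), for 0.3 s.
At the end, for the whole second after the job is handed in: Bearings flat in the channel (5 mm off its middle line, tilt 0.12 rad at most), one against the nose stop, one against the follower (centre within 30 mm of each face's middle); follower forward (below 0.214), at rest; dummy upright within 8 mm of the nest's middle; keeper home (below 4 mm) (x of bearing_1_mid in the frame of magazine between -0.005 and 0.005 m and y of bearing_1_mid in the frame of magazine between -0.044 and 0.149 m and z of bearing_1_mid in the frame of magazine between 0.016 and 0.024 m and angle between each of bearing_1_mid, bearing_2_mid, bearing_3_mid, bearing_4_mid, dummy_stud's own z axis and vertical below 0.12 rad and x of bearing_2_mid in the frame of magazine between -0.005 and 0.005 m and y of bearing_2_mid in the frame of magazine between -0.044 and 0.149 m and z of bearing_2_mid in the frame of magazine between 0.016 and 0.024 m and x of bearing_3_mid in the frame of magazine between -0.005 and 0.005 m and y of bearing_3_mid in the frame of magazine between -0.044 and 0.149 m and z of bearing_3_mid in the frame of magazine between 0.016 and 0.024 m and x of bearing_4_mid in the frame of magazine between -0.005 and 0.005 m and y of bearing_4_mid in the frame of magazine between -0.044 and 0.149 m and z of bearing_4_mid in the frame of magazine between 0.016 and 0.024 m and horizontal distance between dummy_stud and nest below 0.008 m and z of dummy_stud in the frame of magazine below 0.037 m and value of joint keeper below 0.004 m and value of joint follower below 0.214 m and distance between any of bearing_1_mid, bearing_2_mid, bearing_3_mid, bearing_4_mid and follower_face below 0.03 m and distance between any of bearing_1_mid, bearing_2_mid, bearing_3_mid, bearing_4_mid and nose below 0.03 m and velocity of joint follower between -0.01 and 0.01 m/s); the robot touches nothing.
It fails at once if the tape roll is pushed more than 3 cm (distance of tape_roll from where it was at the start of the episode above 0.03 m).
It fails at once if the spray can is pushed more than 3 cm (distance of spray_can from where it was at the start of the episode above 0.03 m).
It fails at once if the caliper is pushed more than 3 cm (distance of caliper from where it was at the start of the episode above 0.03 m).
Of bearing_1, bearing_2, bearing_3, bearing_4 only 2 to 4 are there at a start; the rules pass over those that are not, and their reading is None.
At some moment in a run one of bearing_1, bearing_2, bearing_3, bearing_4 may be knocked a few centimetres aside while the robot is not near it.
Once in a run the grip may slacken for a moment while it holds something.
It also fails if it takes over 210 s, if anything falls off the work surface, if the arm or the gripper's body presses on something with over 40 N, if the wrist force passes 120 N, or if a joint passes its speed limit or range.

## Working session

There is one attempt and no reset: what is moved stays moved. The work goes in short steps, Python scripts to look and compute and a tool call to move; the robot and the scene stay as the last step left them, time stands still between calls to the robot, and variables do not carry over. Pictures are saved under pics/ and viewed, at most 14 in all, crops included, and the job is handed in when it is done.

Besides the shell and the picture viewer there is one more tool, called after "Emit:" by a JSON object that holds its "api" and its "payload", one argument or row to a line. step_arm: Moves the arm, as the interface text tells. Its arguments: {"type":"object","properties":{"commands":{"type":"array","items":{"type":"object","properties":{"fingers":{"type":"number"},"dx":{"type":"number"},"dy":{"type":"number"},"dz":{"type":"number"},"roll":{"type":"number"}}}},"squeeze":{"type":"number"}},"required":["commands"]}

```bash
mkdir -p pics; ls; cat > h.py <<'E'
import numpy as np, cv2
from workcell import *
def cast(name,uv,z):
    c=calibration(name); K=np.array(c['intrinsics']); T=np.array(c['world_to_cam'])
    uv=np.atleast_2d(np.array(uv,float)); R=T[:3,:3]; o=-R.T@T[:3,3]
    d=np.c_[(uv[:,0]-K[0,2])/K[0,0],-(uv[:,1]-K[1,2])/K[1,1],-np.ones(len(uv))]@R
    return o+d*((z-o[2])/d[:,2])[:,None]
def proj(name,P):
    c=calibration(name); K=np.array(c['intrinsics']); T=np.array(c['world_to_cam'])
    p=np.atleast_2d(P)@T[:3,:3].T+T[:3,3]; p=p*[1,-1,-1]; q=p@K.T
    return q[:,:2]/q[:,2:]
def cloud(name,depth):
    c=calibration(name); K=np.array(c['intrinsics']); T=np.array(c['world_to_cam'])
    v,u=np.mgrid[:400,:640]; p=np.stack([(u-K[0,2])/K[0,0]*depth,-(v-K[1,2])/K[1,1]*depth,-depth],-1)
    return (p-T[:3,3])@T[:3,:3]
E
python3 - <<'E'
from h import *
for n in('side','top'):
    im,d=read_camera(n); cv2.imwrite(f'pics/{n}0.png',im); np.save(f'{n}0.npy',d)
    c=calibration(n); print(c); 
print(read_state())
E
```

```text
pics
{'intrinsics': array([[398.76603528,   0.        , 318.64333505],
       [  0.        , 398.76603528, 202.93929657],
       [  0.        ,   0.        ,   1.        ]]), 'world_to_cam': array([[ 0.85882648, -0.51207501, -0.01400968, -0.56459552],
       [ 0.21119476,  0.32902429,  0.92040197, -0.10841335],
       [-0.46670532, -0.79342435,  0.39072233, -0.89526865],
       [ 0.        ,  0.        ,  0.        ,  1.        ]])}
{'intrinsics': array([[408.29748312,   0.        , 323.36892466],
       [  0.        , 408.29748312, 192.46716229],
       [  0.        ,   0.        ,   1.        ]]), 'world_to_cam': array([[-0.0069368 , -0.99996038, -0.00557908, -0.15483816],
       [ 0.98468817, -0.00780249,  0.17415031, -0.57707904],
       [-0.17418694, -0.0042856 ,  0.98470328, -1.0446814 ],
       [ 0.        ,  0.        ,  0.        ,  1.        ]])}
{'time': 0.1, 'q': array([ 1.15608036e+00,  2.64673669e-01,  1.60523181e+00, -5.76043451e-05,
        1.27370892e+00, -3.69060203e-02]), 'joint_vel': array([ 0.00201301, -0.00052878, -0.0024169 , -0.00099767, -0.00112016,
        0.0003621 ]), 'joint_torque': array([ 1.59515334e-03, -5.16708577e+01, -3.68587697e+01, -5.43681870e-05,
        6.36857265e-03,  3.40360418e-05]), 'tool_pos': array([0.24873213, 0.62672548, 0.19989242]), 'tcp_rot': array([-0.58983782, -3.08531671,  0.00311411]), 'wrist_force': array([ 1.07178411, -0.10985219, -1.09864836]), 'torque': array([ 0.01060467,  0.03748404, -0.03188217]), 'grip_force': 0.0, 'width': 0.995470386242415}
```

View pics/top0.png

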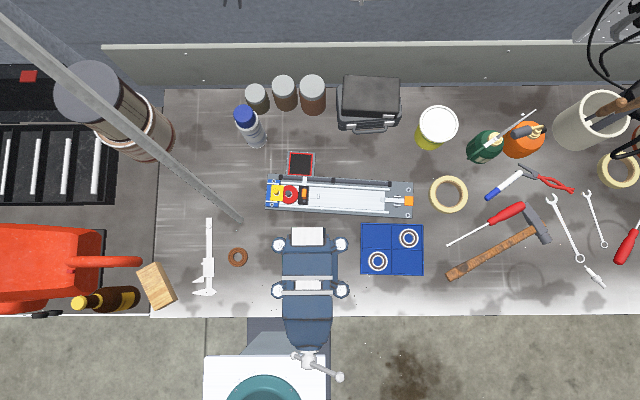

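View pics/side0.png

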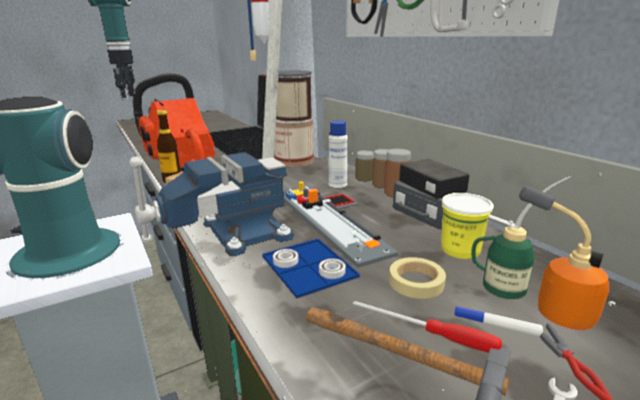

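The top view shows the nose at the left around (275,192), with the dummy at (290,195) and the fin at (304,195). The catch tab is at (409,201), the nest at (300,163), and the two bearings are at (409,238) and (377,261). The vise stands between the arm and the nose, and a brown look-alike lies at (238,257).

```bash
cat > m.py <<'E'
from h import *
def blobs(im,lo,hi,box,amin=4):
    h=cv2.cvtColor(im,cv2.COLOR_BGR2HSV); m=cv2.inRange(h,np.array(lo),np.array(hi))
    k=np.zeros_like(m); x0,y0,x1,y1=box; k[y0:y1,x0:x1]=m[y0:y1,x0:x1]
    n,l,s,c=cv2.connectedComponentsWithStats(k)
    return [(s[i].tolist(),c[i].round(2).tolist()) for i in range(1,n) if s[i][4]>=amin]
E
python3 - <<'E'
from m import *
im=cv2.imread('pics/top0.png'); d=np.load('top0.npy'); P=cloud('top',d)
box=(255,145,430,280)
for nm,lo,hi in [('orange',(8,150,150),(18,255,255)),('yellow',(20,120,120),(33,255,255)),('red',(0,150,80),(5,255,255)),('red2',(172,130,80),(180,255,255)),('blue',(100,140,60),(125,255,255))]:
    for s,c in blobs(im,lo,hi,box,6): 
        u,v=map(int,map(round,c)); print(nm,s,c,P[v,u].round(4))
# vise heights
z=P[...,2]; r=z[225:345,270:350]; print('vise max z',np.percentile(r[d[225:345,270:350]>0],[50,90,99]))
for b in [(285,225,330,250),(270,230,285,250),(275,275,345,300),(290,300,330,345)]:
    q=P[b[1]:b[3],b[0]:b[2]].reshape(-1,3); print(b,np.percentile(q[:,2],[50,95]).round(3),q[:,:2].min(0).round(3),q[:,:2].max(0).round(3))
for nm,uv in [('baseTL',(271,173)),('can',(244,115)),('bench',(440,250))]: print(nm,P[uv[1],uv[0]].round(3))
c=cv2.resize(im[150:285,255:430],None,fx=4.5,fy=4.4,interpolation=cv2.INTER_CUBIC); cv2.imwrite('pics/c0.png',c)
E
```

```text
orange [302, 188, 5, 11, 29] [303.93, 193.83] [ 0.5699 -0.1078  0.0629]
orange [405, 197, 8, 9, 48] [408.81, 201.19] [ 0.552  -0.3889  0.0435]
yellow [418, 145, 12, 5, 45] [424.69, 146.64] [ 0.7046 -0.4418  0.0337]
yellow [270, 185, 14, 16, 176] [276.47, 192.49] [ 0.5765 -0.0331  0.0595]
red [288, 152, 3, 23, 30] [289.17, 163.33] [ 0.6678 -0.0628  0.0114]
red [292, 153, 21, 4, 28] [303.54, 153.57] [ 0.6932 -0.1051  0.0128]
red [304, 158, 8, 18, 25] [309.64, 168.68] [ 0.6515 -0.1216  0.005 ]
red [290, 174, 12, 1, 12] [295.5, 174.0] [ 0.3852 -0.1638  1.1283]
red [283, 185, 15, 19, 163] [290.37, 194.43] [ 0.5725 -0.0696  0.0496]
red2 [284, 187, 1, 7, 7] [284.0, 190.0] [ 0.5875 -0.0512  0.0283]
red2 [283, 195, 1, 6, 6] [283.0, 197.5] [ 0.5658 -0.0484  0.0254]
blue [268, 179, 4, 3, 8] [269.25, 180.25] [ 0.6153 -0.01    0.0309]
blue [276, 180, 4, 3, 12] [277.5, 181.0] [ 0.6136 -0.034   0.0247]
blue [266, 185, 5, 15, 51] [267.8, 192.02] [ 0.582  -0.0076  0.0301]
blue [266, 202, 4, 5, 14] [267.43, 204.14] [ 0.549  -0.0053  0.0291]
blue [273, 203, 5, 4, 17] [275.35, 204.59] [ 0.5458 -0.0274  0.0306]
blue [360, 223, 64, 53, 2541] [391.34, 248.62] [ 0.4258 -0.3411  0.0113]
blue [405, 234, 7, 8, 47] [408.04, 237.57] [ 0.4554 -0.3891  0.0078]
blue [374, 257, 8, 9, 56] [377.38, 260.86] [ 0.394  -0.3028  0.0066]
vise max z [0.13983943 0.18226727 0.18483103]
(285, 225, 330, 250) [0.159 0.165] [ 0.385 -0.174] [ 0.494 -0.052]
(270, 230, 285, 250) [0.015 0.032] [ 0.422 -0.066] [ 0.481 -0.011]
(275, 275, 345, 300) [0.126 0.184] [ 0.294 -0.213] [ 0.385 -0.026]
(290, 300, 330, 345) [0.156 0.184] [ 0.053 -0.176] [ 0.385 -0.034]
baseTL [ 0.641 -0.011  0.003]
can [0.738 0.028 0.202]
bench [ 0.423 -0.477 -0.   ]
```

View pics/c0.png

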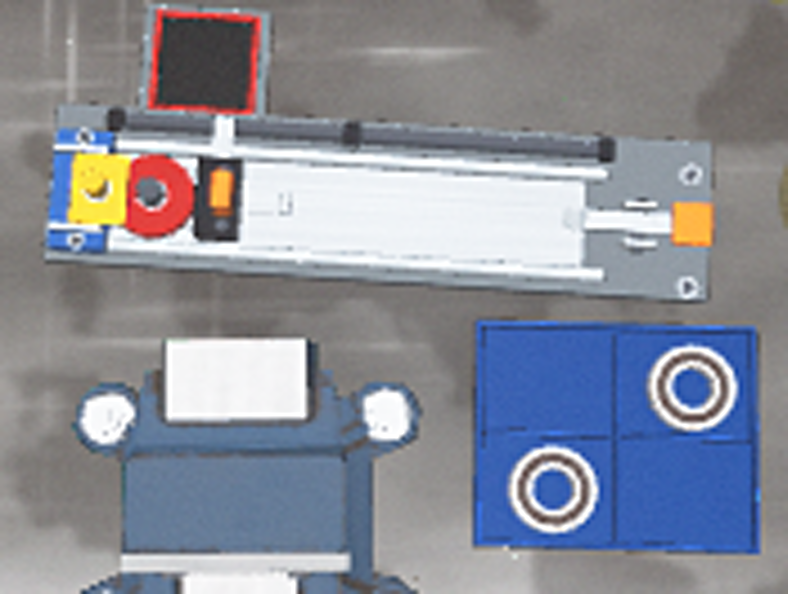

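The crop shows the knob at (97,182), stud (152,190), fin (222,190), tab (692,224) and nest middle (205,62). The bearings are at (692,388) and (553,490). I'll turn these into world frames and locate the grey post.

```bash
python3 - <<'E'
from m import *
f=lambda x,y:((x+.5)/4.5-.5+255,(y+.5)/4.4-.5+150)
for nm,p,z in [('knob',(97,182),.060),('stud',(151,190),.050),('fin',(222,190),.062),('tab',(692,224),.040),('nest',(205,62),.010),('b1',(692,388),.018),('b2',(553,490),.018),
 ('tray1',(476,322),.009),('tray2',(758,328),.009),('tray3',(757,553),.009),('tray4',(474,548),.009),('base1',(47,262),.004),('base2',(58,103),.004),('base3',(711,142),.004),('base4',(708,299),.004)]:
    print(nm,cast('top',f(*p),z)[0].round(4))
d=np.load('top0.npy');P=cloud('top',d)
print('post top cam'); 
for uv in [(236,217),(225,206),(205,190),(180,168),(150,140),(100,95),(50,50)]: print(uv,P[uv[1],uv[0]].round(3))
d=np.load('side0.npy');P=cloud('side',d)
for uv in [(272,20),(272,80),(270,130),(269,150)]: print(uv,P[uv[1],uv[0]].round(3))
# side views
im=cv2.imread('pics/side0.png'); cv2.imwrite('pics/s1.png',cv2.resize(im[165:300,255:405],None,fx=5,fy=4.4,interpolation=cv2.INTER_CUBIC))
from scipy.spatial.transform import Rotation as R
print(R.from_rotvec(read_state()['tcp_rot']).as_matrix().round(3))
E
```

```text
knob [ 0.5792 -0.0336  0.06  ]
stud [ 0.5758 -0.0647  0.05  ]
fin [ 0.5734 -0.1076  0.062 ]
tab [ 0.5539 -0.388   0.04  ]
nest [ 0.6658 -0.0941  0.01  ]
b1 [ 0.4553 -0.3881  0.018 ]
b2 [ 0.394  -0.3028  0.018 ]
tray1 [ 0.4978 -0.26    0.009 ]
tray2 [ 0.4928 -0.4317  0.009 ]
tray3 [ 0.3553 -0.4243  0.009 ]
tray4 [ 0.3595 -0.2557  0.009 ]
base1 [0.5383 0.0034 0.004 ]
base2 [ 0.6411 -0.0016  0.004 ]
base3 [ 0.6123 -0.4095  0.004 ]
base4 [ 0.5117 -0.4032  0.004 ]
post top cam
(236, 217) [0.511 0.072 0.059]
(225, 206) [0.53  0.085 0.126]
(205, 190) [0.552 0.106 0.228]
(180, 168) [0.578 0.126 0.333]
(150, 140) [0.611 0.154 0.415]
(100, 95) [0.739 0.308 0.322]
(50, 50) [0.874 0.464 0.268]
(272, 20) [0.607 0.158 0.479]
(272, 80) [0.584 0.13  0.321]
(270, 130) [0.555 0.101 0.185]
(269, 150) [0.542 0.087 0.131]
[[-0.929  0.369 -0.001]
 [ 0.369  0.929 -0.002]
 [ 0.    -0.002 -1.   ]]
```

View pics/s1.png

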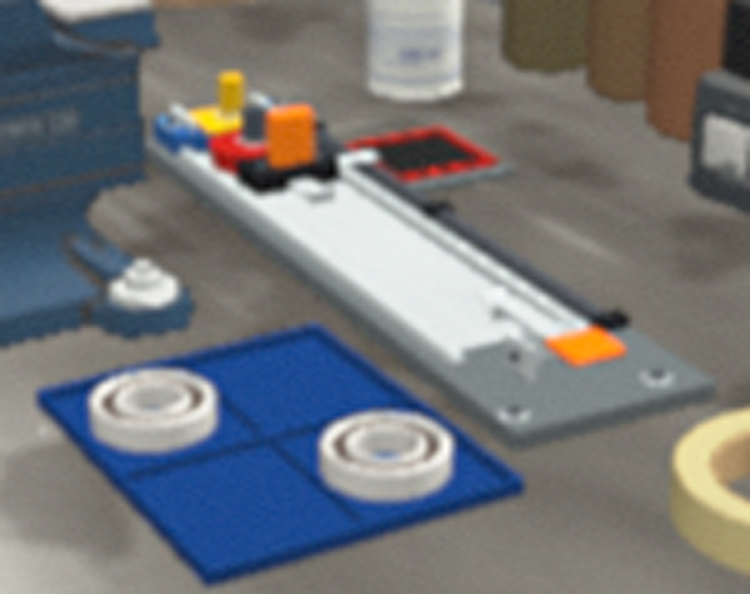

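The side view confirms the layout: two bearings, with the dummy at the nose in front of the follower. The leaning post has its foot at about (0.50, 0.06), so I'll lift and retract before swinging past it.

Emit:
{"api": "step_arm", "payload": {
  "commands": [
    {"fingers": -1,"dz": -0.06},
    {"fingers": -1,"dz": -0.12},
    {"fingers": -1,"dz": -0.18},
    {"fingers": -1,"dz": -0.2},
    {"fingers": -1,"dx": -0.01,"dy": -0.06,"dz": -0.2},
    {"fingers": -1,"dx": -0.02,"dy": -0.12,"dz": -0.2},
    {"fingers": -1,"dx": -0.03,"dy": -0.18,"dz": -0.2},
    {"fingers": -1,"dx": -0.031,"dy": -0.21,"dz": -0.2}
  ],
  "squeeze": 60
}}

```text
invalid input
```

```bash
cat > s.py <<'E'
from m import *
from scipy.spatial.transform import Rotation as R
O=np.array([.5662,-.2108]); A=np.array([[.9976,-.069],[.069,.9976]]) # rows: mag x,y axes
def mag(p): p=np.asarray(p); return np.r_[A@(p[:2]-O),p[2]]
def wor(x,y,z): return np.r_[O+A.T@[x,y],z]
def move(x,y,z,ydeg):
    "x,y,z mag target; ydeg = angle of tool y axis from mag +y"
    s=read_state(); M=R.from_rotvec(s['tcp_rot']).as_matrix(); d=M.T@(wor(x,y,z)-s['tool_pos'])
    yaw=np.degrees(np.arctan2(M[1,1],M[0,1])); print('move',d.round(4),'roll',round(-(86.05+ydeg-yaw),1))
def st():
    s=read_state(); M=R.from_rotvec(s['tcp_rot']).as_matrix()
    print('t',round(s['time'],2),'mag',mag(s['tool_pos']).round(4),'yaw-86',round(np.degrees(np.arctan2(M[1,1],M[0,1]))-86.05,2),'w',s['width'],'gf',s['grip_force'],'F',s['wrist_force'].round(1),'world',s['tool_pos'].round(3),'q',s['q'].round(2))
E
python3 -c "
from s import *
st()"
```

```text
t 0.1 mag [-0.3745  0.8136  0.1999] yaw-86 -17.7 w 0.995470386242415 gf 0.0 F [ 1.1 -0.1 -1.1] world [0.249 0.627 0.2  ] q [ 1.16  0.26  1.61 -0.    1.27 -0.04]
```

Emit:
{"api": "step_arm", "payload": {
  "commands": [
    {"fingers": -1,"dx": 0,"dy": 0,"dz": -0.06,"roll": 0},
    {"fingers": -1,"dx": 0,"dy": 0,"dz": -0.12,"roll": 0},
    {"fingers": -1,"dx": 0,"dy": 0,"dz": -0.18,"roll": 0},
    {"fingers": -1,"dx": 0,"dy": 0,"dz": -0.2,"roll": 0},
    {"fingers": -1,"dx": -0.01,"dy": -0.06,"dz": -0.2,"roll": 0},
    {"fingers": -1,"dx": -0.02,"dy": -0.12,"dz": -0.2,"roll": 0},
    {"fingers": -1,"dx": -0.03,"dy": -0.18,"dz": -0.2,"roll": 0},
    {"fingers": -1,"dx": -0.031,"dy": -0.21,"dz": -0.2,"roll": 0}
  ],
  "squeeze": 60
}}

```text
time: 1.1
tool_pos: [0.1995, 0.4179, 0.4]
tcp_rot: [-0.591, -3.085, 0.003]
wrist_force: [-0.7, 0.2, 0.9]
width: 0.999
grip_force: 0.0
```

```bash
python3 -c "
from s import *
st(); move(-.13,.32,.4,-90); move(-.13,.32,.4,90)"
```

```text
t 1.1 mag [-0.4092  0.6018  0.4   ] yaw-86 -17.74 w 0.9986934455714276 gf 0.0 F [-0.7  0.2  0.9] world [0.2   0.418 0.4  ] q [ 1.07 -0.2   1.73 -0.    1.62 -0.12]
move [-3.518e-01 -1.834e-01  3.000e-04] roll 72.3
move [-3.518e-01 -1.834e-01  3.000e-04] roll -107.7
```

Emit:
{"api": "step_arm", "payload": {
  "commands": [
    {"fingers": -1,"dx": -0.05,"dy": -0.03,"dz": 0,"roll": 0},
    {"fingers": -1,"dx": -0.1,"dy": -0.057,"dz": 0,"roll": 10},
    {"fingers": -1,"dx": -0.15,"dy": -0.085,"dz": 0,"roll": 20},
    {"fingers": -1,"dx": -0.2,"dy": -0.112,"dz": 0,"roll": 30},
    {"fingers": -1,"dx": -0.25,"dy": -0.14,"dz": 0,"roll": 40},
    {"fingers": -1,"dx": -0.3,"dy": -0.165,"dz": 0,"roll": 50},
    {"fingers": -1,"dx": -0.35,"dy": -0.19,"dz": 0,"roll": 60},
    {"fingers": -1,"dx": -0.352,"dy": -0.2,"dz": 0,"roll": 70}
  ]
}}

```text
time: 2.1
tool_pos: [0.4549, 0.1022, 0.3985]
tcp_rot: [-2.263, -2.177, 0.006]
wrist_force: [-0.3, 0.3, 0.3]
width: 0.999
grip_force: 0.0
```

```bash
python3 -c "
from s import *
st(); move(0,.12,.3,-90)"
```

```text
t 2.1 mag [-0.1326  0.3046  0.3985] yaw-86 -88.28 w 0.999037479727053 gf 0.0 F [-0.3  0.3  0.3] world [0.455 0.102 0.399] q [ 0.17 -0.19  1.72 -0.    1.62  0.21]
move [-0.1883  0.1274  0.0984] roll 1.7
```

Emit:
{"api": "step_arm", "payload": {
  "commands": [
    {"fingers": -1,"dx": -0.05,"dy": 0,"dz": 0,"roll": 1.7},
    {"fingers": -1,"dx": -0.1,"dy": 0,"dz": 0,"roll": 1.7},
    {"fingers": -1,"dx": -0.14,"dy": 0.04,"dz": 0.03,"roll": 1.7},
    {"fingers": -1,"dx": -0.14,"dy": 0.08,"dz": 0.08,"roll": 1.7},
    {"fingers": -1,"dx": -0.136,"dy": 0.12,"dz": 0.13,"roll": 1.7},
    {"fingers": -1,"dx": -0.132,"dy": 0.129,"dz": 0.18,"roll": 1.7},
    {"fingers": -1,"dx": -0.132,"dy": 0.129,"dz": 0.2,"roll": 1.7},
    {"fingers": -1,"dx": -0.132,"dy": 0.129,"dz": 0.2,"roll": 1.7}
  ]
}}

```text
time: 3.1
tool_pos: [0.5769, -0.0305, 0.199]
tcp_rot: [-2.283, -2.153, 0.005]
wrist_force: [0.9, 0.1, 0.6]
width: 0.999
grip_force: 0.0
```

```bash
python3 -c "
from s import *
st(); move(0,.178,.038,-90)
im,_=read_camera('side'); cv2.imwrite('pics/s2.png',cv2.resize(im[60:260,200:400],None,fx=3,fy=3))"
```

```text
t 3.1 mag [-0.0018  0.1806  0.199 ] yaw-86 -89.39 w 0.9989004380512699 gf 0.0 F [0.9 0.1 0.6] world [ 0.577 -0.031  0.199] q [-0.1   0.09  1.82 -0.    1.25 -0.04]
move [-0.0026  0.0026  0.161 ] roll 0.6
```

View pics/s2.png

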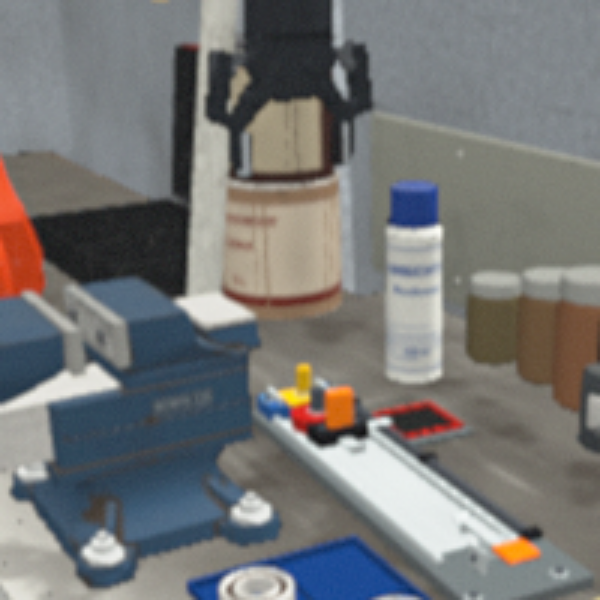

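The open gripper, with fingertips at about (295,170), is above the knob at (303,375) and clear of the vise and post. I'll descend, pinch the knob, and slide it towards +y, which is +dx in this yaw.

Emit:
{"api": "step_arm", "payload": {
  "commands": [
    {"fingers": -0.4,"dx": -0.002,"dy": 0.002,"dz": 0.05,"roll": 0.6},
    {"fingers": -0.4,"dx": -0.002,"dy": 0.002,"dz": 0.1,"roll": 0.6},
    {"fingers": -0.4,"dx": -0.002,"dy": 0.002,"dz": 0.14,"roll": 0.6},
    {"fingers": -0.4,"dx": -0.002,"dy": 0.002,"dz": 0.161,"roll": 0.6},
    {"fingers": -0.2,"dx": -0.002,"dy": 0.002,"dz": 0.161,"roll": 0.6},
    {"fingers": 1,"dx": -0.002,"dy": 0.002,"dz": 0.161,"roll": 0.6},
    {"fingers": 1,"dx": -0.002,"dy": 0.002,"dz": 0.161,"roll": 0.6},
    {"fingers": 1,"dx": -0.002,"dy": 0.002,"dz": 0.161,"roll": 0.6}
  ],
  "squeeze": 40
}}

```text
time: 4.15
tool_pos: [0.5819, -0.0329, 0.0416]
tcp_rot: [2.295, 2.142, 0.003]
wrist_force: [0.5, 0.4, 1.0]
width: 0.0
grip_force: 0.0
```

Emit:
{"api": "step_arm", "payload": {
  "commands": [
    {"fingers": 1,"dx": 0,"dy": 0,"dz": 0,"roll": 0},
    {"fingers": 1,"dx": 0,"dy": 0,"dz": 0,"roll": 0}
  ]
}}

```text
time: 4.4
tool_pos: [0.5808, -0.0327, 0.0402]
tcp_rot: [2.297, 2.144, 0.0]
wrist_force: [-0.3, -0.4, -0.1]
width: -0.002
grip_force: 0.0
```

```bash
python3 -c "
from s import *
st()"
```

```text
t 4.4 mag [0.0023 0.1787 0.0402] yaw-86 -89.99 w -0.0019964230274307866 gf 0.0 F [-0.3 -0.4 -0.1] world [ 0.581 -0.033  0.04 ] q [-0.1   0.24  1.95 -0.    0.95 -0.03]
```

```bash
python3 -c "
from s import *
im,d=read_camera('side'); a=cv2.resize(im[150:240,260:360],None,fx=6,fy=5,interpolation=cv2.INTER_CUBIC)
P=cloud('side',d)
for s,c in blobs(im,(20,120,120),(33,255,255),(260,150,360,240),3): print('y',s,c,P[int(c[1]),int(c[0])].round(3))
cv2.imwrite('pics/s3.png',a)
im,d=read_camera('top');P=cloud('top',d)
for s,c in blobs(im,(20,120,120),(33,255,255),(260,170,360,240),3): print('y',s,c,mag(P[int(c[1]),int(c[0])]).round(3))
print('tip expected px side',proj('side',read_state()['tool_pos']))
"
```

```text
y [293, 181, 11, 14, 87] [299.44, 188.44] [ 0.574 -0.034  0.044]
y [277, 187, 7, 14, 51] [280.31, 195.14] [-0.006  0.17   0.036]
y [303, 189, 3, 4, 8] [303.62, 190.25] [0.008 0.107 0.059]
tip expected px side [[301.01963208 188.67488734]]
```

View pics/s3.png

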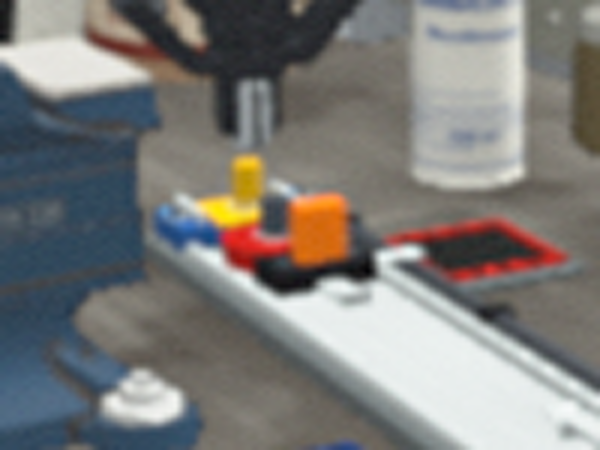

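The fingertips, at crop (256,145), sit just above or behind the knob top at (247,158). I'll check this with depth.

```bash
python3 -c "
from s import *
im,d=read_camera('side');P=cloud('side',d)
for v in range(164,184,2): print(v,[(mag(P[v,u])*1000).round(0).astype(int).tolist() for u in (299,301,303,305)], im[v,302])
print('knob',proj('side',wor(0,.178,.06)),proj('side',wor(0,.178,.047)),'fin top',proj('side',wor(0,.104,.062)),'tab',proj('side',wor(0,-.178,.040)))
for c in blobs(im,(8,150,150),(18,255,255),(260,150,400,260),4): print(c)
im,d=read_camera('top');P=cloud('top',d)
print('knob top px',proj('top',wor(0,.178,.06)))
"
```

```text
164 [[-7, 166, 118], [0, 168, 116], [6, 168, 115], [11, 167, 114]] [42 38 36]
166 [[-8, 164, 113], [1, 170, 109], [6, 169, 109], [13, 171, 107]] [88 83 81]
168 [[-4, 173, 104], [-1, 168, 105], [7, 172, 102], [13, 170, 102]] [109 108 106]
170 [[-4, 174, 97], [-1, 167, 99], [6, 170, 97], [14, 173, 95]] [104 103  98]
172 [[-5, 173, 92], [-1, 168, 93], [5, 167, 92], [14, 173, 89]] [109 107 104]
174 [[-5, 172, 87], [1, 172, 86], [4, 166, 87], [13, 173, 83]] [110 107 104]
176 [[-5, 173, 81], [0, 171, 80], [5, 168, 80], [104, 373, 1]] [109 109 103]
178 [[-4, 176, 74], [-1, 170, 75], [5, 169, 74], [95, 354, 2]] [101 100  94]
180 [[70, 345, 2], [75, 342, 2], [80, 337, 3], [87, 337, 1]] [104 120 131]
182 [[-3, 179, 61], [3, 179, 60], [73, 322, 2], [79, 319, 2]] [ 53 193 240]
knob [[300.19454089 182.1864608 ]] [[300.34298439 186.53866192]] fin top [[311.74956406 189.87410979]] tab [[371.22182906 242.52552523]]
([308, 189, 10, 14, 124], [312.53, 195.6])
([297, 194, 6, 2, 6], [299.5, 194.67])
([365, 239, 15, 9, 72], [371.89, 243.29])
knob top px [[276.02212051 191.24416603]]
```

```bash
python3 -c "
from s import *
for z in (.199,.212,.23,.245): print(z,proj('side',[wor(-.0498,.1806,z),wor(.0462,.1806,z)]).round(1).tolist())
s=read_state(); print(s['tool_pos'])
im,d=read_camera('top');P=cloud('top',d)
im2=im.copy(); g=P[150:230,240:310]; m=(g[...,2]>.05)&(g[...,2]<.5)
for lo,hi in ((.06,.09),(.09,.12),(.12,.15),(.15,.2)):
  k=(g[...,2]>lo)&(g[...,2]<hi); q=g[k]; print(lo,k.sum(), q.mean(0).round(3) if k.any() else '')
"
```

```text
0.199 [[280.7, 135.1], [313.7, 130.9]]
0.212 [[280.5, 130.1], [313.6, 126.1]]
0.23 [[280.1, 123.2], [313.4, 119.4]]
0.245 [[279.8, 117.4], [313.3, 113.8]]
[ 0.5806495  -0.03272142  0.03992617]
0.06 40 [ 0.573 -0.103  0.064]
0.09 1 [ 0.551 -0.043  0.119]
0.12 17 [ 0.54  -0.044  0.137]
0.15 58 [ 0.473 -0.102  0.163]
```

The visible fingertips sit consistently about 31 mm above the reported TCP, both open and shut, and the fingers closed on air. I'll open and descend in small steps, watching the force.

Emit:
{"api": "step_arm", "payload": {
  "commands": [
    {"fingers": -0.6,"dx": 0,"dy": -0.002,"dz": 0,"roll": 0},
    {"fingers": -0.6,"dx": 0,"dy": -0.002,"dz": 0,"roll": 0},
    {"fingers": -0.6,"dx": 0,"dy": -0.002,"dz": 0,"roll": 0},
    {"fingers": -0.6,"dx": 0,"dy": -0.002,"dz": 0,"roll": 0},
    {"fingers": -0.6,"dx": 0,"dy": -0.002,"dz": 0.006,"roll": 0},
    {"fingers": -0.6,"dx": 0,"dy": -0.002,"dz": 0.012,"roll": 0},
    {"fingers": -0.6,"dx": 0,"dy": -0.002,"dz": 0.018,"roll": 0},
    {"fingers": -0.6,"dx": 0,"dy": -0.002,"dz": 0.018,"roll": 0}
  ]
}}

```text
time: 5.65
tool_pos: [0.5779, -0.0325, 0.0211]
tcp_rot: [-2.296, -2.143, 0.002]
wrist_force: [0.0, -0.2, -0.0]
width: 0.801
grip_force: 0.0
```

```bash
python3 -c "
from s import *
st()
im,d=read_camera('side'); cv2.imwrite('pics/s4.png',cv2.resize(im[150:240,260:360],None,fx=6,fy=6,interpolation=cv2.INTER_CUBIC))"
```

```text
t 5.65 mag [-0.0006  0.1787  0.0211] yaw-86 -90.0 w 0.8013251925000483 gf 0.0 F [ 0.  -0.2 -0. ] world [ 0.578 -0.033  0.021] q [-0.1   0.26  1.97 -0.    0.91 -0.03]
```

View pics/s4.png

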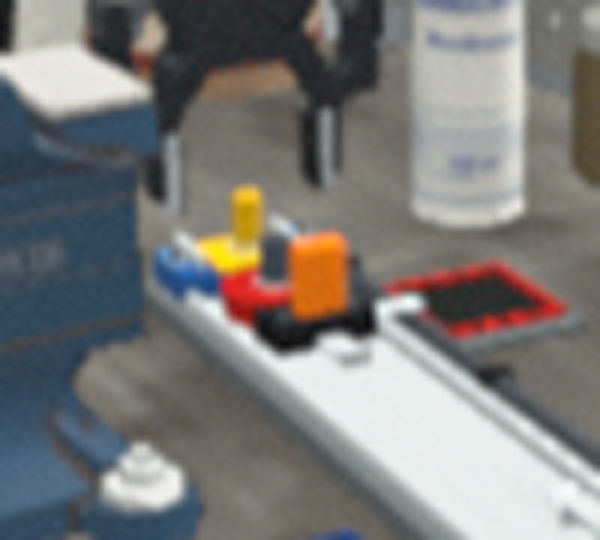

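The tips at (172,205) and (322,185) are level with the knob top at (247,190), so the 31 mm offset is confirmed. I'll go down to a reported z of 0.008 and close.

Emit:
{"api": "step_arm", "payload": {
  "commands": [
    {"fingers": -0.6,"dx": 0,"dy": 0,"dz": 0.006,"roll": 0},
    {"fingers": -0.6,"dx": 0,"dy": 0,"dz": 0.012,"roll": 0},
    {"fingers": 0,"dx": 0,"dy": 0,"dz": 0.013,"roll": 0},
    {"fingers": 1,"dx": 0,"dy": 0,"dz": 0.013,"roll": 0},
    {"fingers": 1,"dx": 0,"dy": 0,"dz": 0.013,"roll": 0},
    {"fingers": 1,"dx": 0,"dy": 0,"dz": 0.013,"roll": 0},
    {"fingers": 1,"dx": 0,"dy": 0,"dz": 0.013,"roll": 0},
    {"fingers": 1,"dx": 0,"dy": 0,"dz": 0.013,"roll": 0}
  ]
}}

```text
time: 6.7
tool_pos: [0.5801, -0.0327, 0.0095]
tcp_rot: [2.295, 2.142, 0.003]
wrist_force: [5.3, -0.3, -3.5]
width: 0.145
grip_force: 39.2
```

```bash
python3 -c "
from s import *
st()"
```

```text
t 6.7 mag [0.0016 0.1786 0.0095] yaw-86 -90.0 w 0.14458109551583528 gf 39.20064568519592 F [ 5.3 -0.3 -3.5] world [ 0.58  -0.033  0.01 ] q [-0.1   0.28  1.97  0.    0.89 -0.03]
```

Emit:
{"api": "step_arm", "payload": {
  "commands": [
    {"fingers": 1,"dx": 0.004,"dy": 0,"dz": 0,"roll": 0},
    {"fingers": 1,"dx": 0.008,"dy": 0,"dz": 0,"roll": 0},
    {"fingers": 1,"dx": 0.012,"dy": 0,"dz": 0,"roll": 0},
    {"fingers": 1,"dx": 0.015,"dy": 0,"dz": 0,"roll": 0},
    {"fingers": 1,"dx": 0.017,"dy": 0,"dz": 0,"roll": 0},
    {"fingers": 1,"dx": 0.017,"dy": 0,"dz": 0,"roll": 0}
  ]
}}

```text
time: 7.45
tool_pos: [0.5811, -0.0186, 0.0095]
tcp_rot: [2.292, 2.142, -0.002]
wrist_force: [4.1, -10.8, -3.1]
width: 0.145
grip_force: 39.2
```

Emit:
{"api": "step_arm", "payload": {
  "commands": [
    {"fingers": -0.6,"dx": 0,"dy": 0,"dz": 0,"roll": 0},
    {"fingers": -0.6,"dx": 0,"dy": 0,"dz": 0,"roll": 0},
    {"fingers": -0.6,"dx": 0,"dy": 0,"dz": 0,"roll": 0},
    {"fingers": -0.6,"dx": 0,"dy": 0,"dz": -0.02,"roll": 0},
    {"fingers": -0.6,"dx": 0,"dy": 0,"dz": -0.05,"roll": 0},
    {"fingers": -0.6,"dx": -0.03,"dy": 0,"dz": -0.09,"roll": 0},
    {"fingers": -0.6,"dx": -0.07,"dy": 0,"dz": -0.12,"roll": 0},
    {"fingers": -0.6,"dx": -0.1,"dy": 0,"dz": -0.12,"roll": 0}
  ]
}}

```text
time: 8.45
tool_pos: [0.5762, -0.1172, 0.135]
tcp_rot: [2.291, 2.139, 0.007]
wrist_force: [0.5, 0.1, -0.2]
width: 0.801
grip_force: 0.0
```

```bash
python3 -c "
from s import *
st(); move(0,.10,.06,-180)
im,d=read_camera('side');P=cloud('side',d)
for n,lo,hi in (('y',(20,120,120),(33,255,255)),('o',(8,150,150),(18,255,255))):
  for s,c in blobs(im,lo,hi,(260,150,330,240),6): print(n,s,c,(mag(P[int(c[1]),int(c[0])])*1000).round(0))
for k in (.178,.193): print(proj('side',wor(0,k,.047)))
"
```

```text
t 8.45 mag [0.0035 0.094  0.135 ] yaw-86 -89.98 w 0.8013946831219018 gf 0.0 F [ 0.5  0.1 -0.2] world [ 0.576 -0.117  0.135] q [-0.24  0.14  1.87 -0.    1.12 -0.17]
move [ 0.0061 -0.0042  0.075 ] roll 90.0
y [292, 180, 13, 13, 92] [298.45, 186.96] [ -2. 189.  46.]
o [308, 189, 10, 14, 122] [312.56, 195.49] [-2. 99. 50.]
[[300.34298439 186.53866192]]
[[298.15824133 184.90754741]]
```

Emit:
{"api": "step_arm", "payload": {
  "commands": [
    {"fingers": 0.1,"dx": 0.002,"dy": -0.002,"dz": 0,"roll": 10},
    {"fingers": 0.1,"dx": 0.004,"dy": -0.0035,"dz": 0,"roll": 20},
    {"fingers": 0.1,"dx": 0.004,"dy": -0.0035,"dz": 0,"roll": 30},
    {"fingers": 0.1,"dx": 0.004,"dy": -0.0035,"dz": 0,"roll": 40},
    {"fingers": 0.1,"dx": 0.004,"dy": -0.0035,"dz": 0,"roll": 50},
    {"fingers": 0.1,"dx": 0.004,"dy": -0.0035,"dz": 0,"roll": 60},
    {"fingers": 0.1,"dx": 0.004,"dy": -0.0035,"dz": 0,"roll": 70},
    {"fingers": 0.1,"dx": 0.004,"dy": -0.0035,"dz": 0,"roll": 80}
  ]
}}

```text
time: 9.5
tool_pos: [0.57, -0.1107, 0.1303]
tcp_rot: [3.138, 0.157, 0.001]
wrist_force: [-0.3, -0.4, 0.2]
width: 0.454
grip_force: 0.0
```

Emit:
{"api": "step_arm", "payload": {
  "commands": [
    {"fingers": 0.1,"dx": 0,"dy": 0,"dz": 0,"roll": 10},
    {"fingers": 0.1,"dx": 0,"dy": 0,"dz": 0,"roll": 10},
    {"fingers": 0.1,"dx": 0,"dy": 0,"dz": 0.04,"roll": 10},
    {"fingers": 0.1,"dx": 0,"dy": 0,"dz": 0.06,"roll": 10},
    {"fingers": 0.1,"dx": 0,"dy": 0,"dz": 0.06,"roll": 10}
  ]
}}

```text
time: 10.12
tool_pos: [0.5678, -0.1106, 0.0671]
tcp_rot: [-3.139, 0.106, 0.007]
wrist_force: [-0.4, -0.2, 0.4]
width: 0.45
grip_force: 0.0
```

```bash
python3 -c "
from s import *
st(); move(0,.098,.004,-180)
im,d=read_camera('side'); cv2.imwrite('pics/s5.png',cv2.resize(im[140:230,260:360],None,fx=6,fy=6,interpolation=cv2.INTER_CUBIC))"
```

```text
t 10.12 mag [-0.0054  0.1001  0.0671] yaw-86 -179.91 w 0.44996322374137115 gf 0.0 F [-0.4 -0.2  0.4] world [ 0.568 -0.111  0.067] q [-0.24  0.21  1.94  0.    1.    1.4 ]
move [0.0056 0.0022 0.063 ] roll 0.1
```

View pics/s5.png

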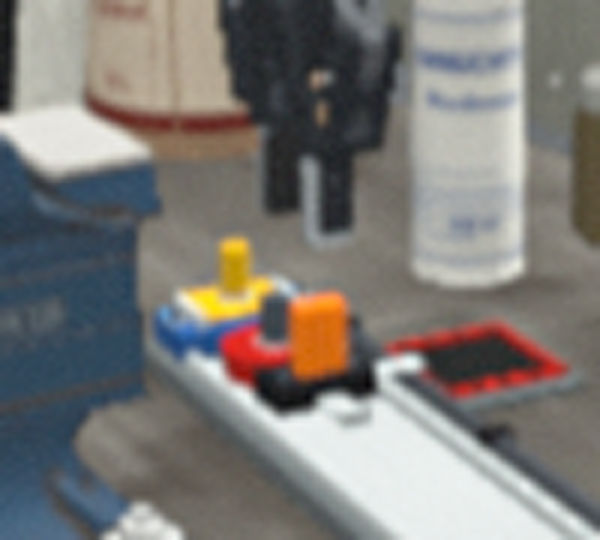

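The tips at (282,210) and (330,240) straddle the fin at (320,295) in the y direction.

Emit:
{"api": "step_arm", "payload": {
  "commands": [
    {"fingers": 0.1,"dx": 0.004,"dy": 0.002,"dz": 0.01,"roll": 0},
    {"fingers": 0.1,"dx": 0.004,"dy": 0.002,"dz": 0.02,"roll": 0},
    {"fingers": 0.1,"dx": 0.004,"dy": 0.002,"dz": 0.025,"roll": 0},
    {"fingers": 0.1,"dx": 0.004,"dy": 0.002,"dz": 0.025,"roll": 0}
  ]
}}

```text
time: 10.68
tool_pos: [0.5731, -0.1133, 0.0434]
tcp_rot: [-3.139, 0.108, 0.002]
wrist_force: [-0.7, -0.5, -0.1]
width: 0.45
grip_force: 0.0
```

```bash
python3 -c "
from s import *
st(); move(0,.098,.003,-180)"
```

```text
t 10.68 mag [0.0001 0.0977 0.0434] yaw-86 -179.99 w 0.45026345383107436 gf 0.0 F [-0.7 -0.5 -0.1] world [ 0.573 -0.113  0.043] q [-0.24  0.24  1.94  0.    0.96  1.4 ]
move [-0.0001 -0.0003  0.0404] roll 0.0
```

Emit:
{"api": "step_arm", "payload": {
  "commands": [
    {"fingers": 0.1,"dx": 0,"dy": 0,"dz": 0.01,"roll": 0},
    {"fingers": 0.1,"dx": 0,"dy": 0,"dz": 0.02,"roll": 0},
    {"fingers": 0.1,"dx": 0,"dy": 0,"dz": 0.03,"roll": 0},
    {"fingers": 0.1,"dx": 0,"dy": 0,"dz": 0.036,"roll": 0},
    {"fingers": 0.1,"dx": 0,"dy": 0,"dz": 0.04,"roll": 0},
    {"fingers": 0.1,"dx": 0,"dy": 0,"dz": 0.04,"roll": 0}
  ],
  "squeeze": 60
}}

```text
time: 11.42
tool_pos: [0.5735, -0.1134, 0.0037]
tcp_rot: [-3.14, 0.108, 0.001]
wrist_force: [-0.9, -0.1, 1.4]
width: 0.45
grip_force: 0.0
```

Emit:
{"api": "step_arm", "payload": {
  "commands": [
    {"fingers": 1,"dx": 0,"dy": 0,"dz": 0,"roll": 0},
    {"fingers": 1,"dx": 0,"dy": 0,"dz": 0,"roll": 0},
    {"fingers": 1,"dx": 0,"dy": 0,"dz": 0,"roll": 0},
    {"fingers": 1,"dx": 0,"dy": 0,"dz": 0,"roll": 0},
    {"fingers": 1,"dx": 0,"dy": 0,"dz": 0,"roll": 0}
  ]
}}

```text
time: 12.05
tool_pos: [0.5741, -0.112, 0.0049]
tcp_rot: [-3.138, 0.109, -0.001]
wrist_force: [-0.6, 4.4, 2.9]
width: 0.134
grip_force: 59.4
```

```bash
python3 -c "
from s import *
st()"
```

```text
t 12.05 mag [0.0011 0.0992 0.0049] yaw-86 -180.04 w 0.13390122877030222 gf 59.405025243759155 F [-0.6  4.4  2.9] world [ 0.574 -0.112  0.005] q [-0.24  0.29  1.97  0.    0.89  1.4 ]
```

Emit:
{"api": "step_arm", "payload": {
  "commands": [
    {"fingers": 1,"dx": -0.001,"dy": 0.025,"dz": 0,"roll": 0},
    {"fingers": 1,"dx": -0.001,"dy": 0.05,"dz": 0,"roll": 0},
    {"fingers": 1,"dx": -0.001,"dy": 0.075,"dz": 0,"roll": 0},
    {"fingers": 1,"dx": -0.001,"dy": 0.1,"dz": 0,"roll": 0},
    {"fingers": 1,"dx": -0.001,"dy": 0.125,"dz": 0,"roll": 0},
    {"fingers": 1,"dx": -0.001,"dy": 0.15,"dz": 0,"roll": 0},
    {"fingers": 1,"dx": -0.001,"dy": 0.17,"dz": 0,"roll": 0},
    {"fingers": 1,"dx": -0.001,"dy": 0.18,"dz": 0,"roll": 0}
  ]
}}

```text
time: 13.05
tool_pos: [0.561, -0.2897, 0.0048]
tcp_rot: [-3.134, 0.111, -0.0]
wrist_force: [1.7, 12.4, 6.0]
width: 0.13
grip_force: 60.0
```

Emit:
{"api": "step_arm", "payload": {
  "commands": [
    {"fingers": 1,"dx": 0,"dy": 0.003,"dz": 0,"roll": 0},
    {"fingers": 1,"dx": 0,"dy": 0.006,"dz": 0,"roll": 0},
    {"fingers": 1,"dx": 0,"dy": 0.009,"dz": 0,"roll": 0},
    {"fingers": 1,"dx": 0,"dy": 0.009,"dz": 0,"roll": 0}
  ]
}}

```text
time: 13.55
tool_pos: [0.5603, -0.2994, 0.0048]
tcp_rot: [-3.136, 0.11, -0.001]
wrist_force: [0.1, 8.1, 3.8]
width: 0.132
grip_force: 59.8
```

```bash
python3 -c "
from s import *
st()"
```

```text
t 13.55 mag [ 0.0002 -0.0888  0.0048] yaw-86 -180.05 w 0.13173420986423678 gf 59.75974917411804 F [0.1 8.1 3.8] world [ 0.56  -0.299  0.005] q [-0.53  0.37  1.85  0.    0.92  1.11]
```

Emit:
{"api": "step_arm", "payload": {
  "commands": [
    {"fingers": 1,"dx": 0,"dy": 0.0015,"dz": 0,"roll": 0},
    {"fingers": 1,"dx": 0,"dy": 0.003,"dz": 0,"roll": 0},
    {"fingers": 1,"dx": 0,"dy": 0.003,"dz": 0,"roll": 0}
  ]
}}

```text
time: 13.92
tool_pos: [0.5602, -0.3007, 0.0048]
tcp_rot: [-3.133, 0.11, -0.0]
wrist_force: [0.9, 14.3, 6.0]
width: 0.124
grip_force: 60.0
```

Emit:
{"api": "step_arm", "payload": {
  "commands": [
    {"fingers": 1,"dx": 0,"dy": -0.002,"dz": 0,"roll": 0},
    {"fingers": 1,"dx": 0,"dy": -0.004,"dz": 0,"roll": 0},
    {"fingers": 1,"dx": 0,"dy": -0.006,"dz": 0,"roll": 0},
    {"fingers": 1,"dx": 0,"dy": -0.008,"dz": 0,"roll": 0},
    {"fingers": 1,"dx": 0,"dy": -0.01,"dz": 0,"roll": 0},
    {"fingers": 1,"dx": 0,"dy": -0.01,"dz": 0,"roll": 0}
  ]
}}

```text
time: 14.68
tool_pos: [0.5608, -0.2926, 0.0049]
tcp_rot: [-3.137, 0.109, -0.001]
wrist_force: [0.7, 8.1, 3.4]
width: 0.128
grip_force: 59.6
```

```bash
python3 -c "
from s import *
st()"
```

```text
t 14.68 mag [ 0.0003 -0.0819  0.0049] yaw-86 -180.03 w 0.1284669172501179 gf 59.64974641799927 F [0.7 8.1 3.4] world [ 0.561 -0.293  0.005] q [-0.52  0.37  1.86  0.    0.92  1.12]
```

Emit:
{"api": "step_arm", "payload": {
  "commands": [
    {"fingers": 1,"dx": 0,"dy": -0.002,"dz": 0,"roll": 0},
    {"fingers": 1,"dx": 0,"dy": -0.004,"dz": 0,"roll": 0},
    {"fingers": 1,"dx": 0,"dy": -0.004,"dz": 0,"roll": 0}
  ]
}}

```text
time: 15.05
tool_pos: [0.5609, -0.2922, 0.0049]
tcp_rot: [3.138, -0.108, 0.002]
wrist_force: [-0.9, -3.3, 3.6]
width: 0.129
grip_force: 59.9
```

```bash
python3 -c "
from s import *
st()"
```

```text
t 15.05 mag [ 0.0003 -0.0815  0.0049] yaw-86 -180.0 w 0.12901045747385473 gf 59.90915358066559 F [-0.9 -3.3  3.6] world [ 0.561 -0.292  0.005] q [-0.52  0.37  1.86 -0.    0.91  1.12]
```

The catch holds: the force reversed and the position stayed put. Now I'll release, rise, and move over the dummy while turning back.

Emit:
{"api": "step_arm", "payload": {
  "commands": [
    {"fingers": 1,"dx": 0,"dy": 0.002,"dz": 0,"roll": 0},
    {"fingers": -0.2,"dx": 0,"dy": 0.002,"dz": 0,"roll": 0},
    {"fingers": -0.2,"dx": 0,"dy": 0.002,"dz": 0,"roll": 0},
    {"fingers": -0.2,"dx": 0,"dy": 0.002,"dz": 0,"roll": 0},
    {"fingers": -0.2,"dx": 0,"dy": 0.002,"dz": -0.03,"roll": 0},
    {"fingers": -0.2,"dx": 0,"dy": 0.002,"dz": -0.07,"roll": 0},
    {"fingers": -0.2,"dx": 0,"dy": 0.002,"dz": -0.11,"roll": 0},
    {"fingers": -0.2,"dx": 0,"dy": 0.002,"dz": -0.12,"roll": 0}
  ]
}}

```text
time: 16.05
tool_pos: [0.5625, -0.2942, 0.1277]
tcp_rot: [3.137, -0.108, 0.009]
wrist_force: [1.2, 0.3, 0.3]
width: 0.6
grip_force: 0.0
```

Emit:
{"api": "step_arm", "payload": {
  "commands": [
    {"fingers": -0.2,"dx": 0,"dy": -0.03,"dz": 0,"roll": -10},
    {"fingers": -0.2,"dx": 0,"dy": -0.06,"dz": 0,"roll": -20},
    {"fingers": -0.2,"dx": 0,"dy": -0.1,"dz": 0,"roll": -30},
    {"fingers": -0.2,"dx": 0,"dy": -0.14,"dz": 0,"roll": -40},
    {"fingers": -0.2,"dx": 0,"dy": -0.18,"dz": 0,"roll": -50},
    {"fingers": -0.2,"dx": 0,"dy": -0.21,"dz": 0,"roll": -60},
    {"fingers": -0.2,"dx": 0,"dy": -0.23,"dz": 0,"roll": -70},
    {"fingers": -0.2,"dx": 0,"dy": -0.23,"dz": 0,"roll": -80}
  ]
}}

```text
time: 17.05
tool_pos: [0.5751, -0.0617, 0.1225]
tcp_rot: [-2.465, -1.944, 0.002]
wrist_force: [0.0, -1.3, -0.1]
width: 0.603
grip_force: 0.0
```

Emit:
{"api": "step_arm", "payload": {
  "commands": [
    {"fingers": -0.2,"dx": 0,"dy": 0,"dz": 0,"roll": -10},
    {"fingers": -0.2,"dx": 0,"dy": 0,"dz": 0,"roll": -10},
    {"fingers": -0.2,"dx": 0,"dy": 0,"dz": 0,"roll": -10}
  ]
}}

```text
time: 17.42
tool_pos: [0.5756, -0.0635, 0.1232]
tcp_rot: [-2.299, -2.14, 0.001]
wrist_force: [0.1, 0.4, -0.3]
width: 0.595
grip_force: 0.0
```

```bash
python3 -c "
from s import *
st(); move(0,.146,.05,-90)
im,d=read_camera('top'); P=cloud('top',d)
for n,lo,hi in (('o',(8,150,150),(18,255,255)),('blue',(100,140,60),(125,255,255))):
  for s,c in blobs(im,lo,hi,(320,170,430,280),10): print(n,s,c,(mag(P[int(c[1]),int(c[0])])*1000).round(0))
im,d=read_camera('side'); cv2.imwrite('pics/s6.png',cv2.resize(im[130:300,250:410],None,fx=4,fy=3.5,interpolation=cv2.INTER_CUBIC))"
```

```text
t 17.43 mag [-0.0008  0.1476  0.1232] yaw-86 -90.17 w 0.5953331357116918 gf 0.0 F [ 0.1  0.4 -0.3] world [ 0.576 -0.063  0.123] q [-0.15  0.15  1.89 -0.    1.1  -0.08]
move [-0.0016  0.0009  0.0732] roll -0.2
o [371, 193, 5, 10, 27] [372.7, 198.37] [ -3. -77.  63.]
blue [360, 223, 64, 53, 2541] [391.33, 248.62] [-128. -140.    8.]
blue [405, 234, 7, 8, 47] [408.04, 237.57] [ -95. -187.    0.]
blue [374, 257, 8, 9, 56] [377.38, 260.86] [-163. -104.    2.]
```

View pics/s6.png

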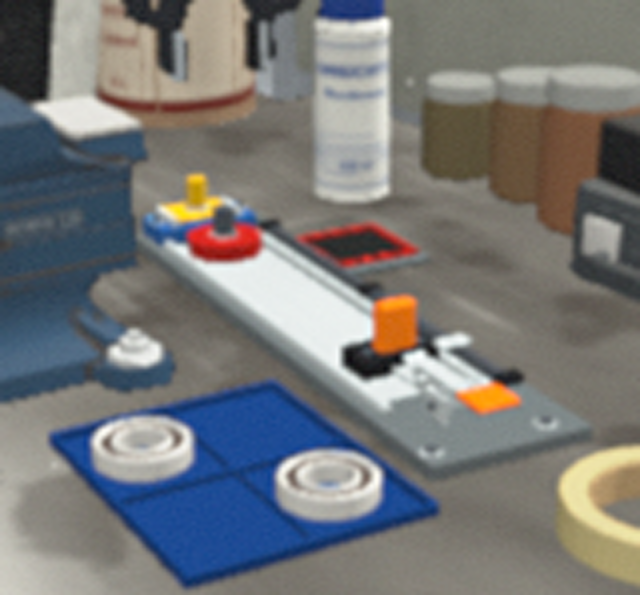

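The side view shows the follower held back at (395,340), the keeper open at (195,210), the dummy alone at the nose at (225,235), and the two bearings still in the tray. Next I'll grip the stud.

Emit:
{"api": "step_arm", "payload": {
  "commands": [
    {"fingers": -0.2,"dx": -0.0015,"dy": 0.001,"dz": 0.04,"roll": 0},
    {"fingers": -0.2,"dx": -0.0015,"dy": 0.001,"dz": 0.08,"roll": 0},
    {"fingers": -0.2,"dx": -0.0015,"dy": 0.001,"dz": 0.105,"roll": 0},
    {"fingers": -0.2,"dx": -0.0015,"dy": 0.001,"dz": 0.123,"roll": 0},
    {"fingers": -0.2,"dx": -0.0015,"dy": 0.001,"dz": 0.123,"roll": 0},
    {"fingers": 1,"dx": -0.0015,"dy": 0.001,"dz": 0.123,"roll": 0},
    {"fingers": 1,"dx": -0.0015,"dy": 0.001,"dz": 0.123,"roll": 0},
    {"fingers": 1,"dx": -0.0015,"dy": 0.001,"dz": 0.123,"roll": 0}
  ]
}}

```text
time: 18.52
tool_pos: [0.5785, -0.0653, 0.0029]
tcp_rot: [2.295, 2.142, 0.003]
wrist_force: [-0.4, -0.3, 5.2]
width: 0.16
grip_force: 58.6
```

Emit:
{"api": "step_arm", "payload": {
  "commands": [
    {"fingers": 1,"dx": 0,"dy": 0,"dz": 0,"roll": 0},
    {"fingers": 1,"dx": 0,"dy": 0,"dz": 0,"roll": 0}
  ]
}}

```text
time: 18.77
tool_pos: [0.5785, -0.0653, 0.0028]
tcp_rot: [2.295, 2.142, 0.003]
wrist_force: [-0.3, 0.2, 7.0]
width: 0.157
grip_force: 58.7
```

```bash
python3 -c "
from s import *
st()"
```

```text
t 18.77 mag [0.0022 0.146  0.0028] yaw-86 -90.0 w 0.15702673553079394 gf 58.65556061267853 F [-0.3  0.2  7. ] world [ 0.579 -0.065  0.003] q [-0.16  0.29  1.97 -0.    0.88 -0.09]
```

Emit:
{"api": "step_arm", "payload": {
  "commands": [
    {"fingers": 1,"dx": 0,"dy": 0,"dz": -0.015,"roll": 0},
    {"fingers": 1,"dx": 0,"dy": 0,"dz": -0.035,"roll": 0},
    {"fingers": 1,"dx": -0.01,"dy": 0.02,"dz": -0.05,"roll": 0},
    {"fingers": 1,"dx": -0.023,"dy": 0.05,"dz": -0.05,"roll": 0},
    {"fingers": 1,"dx": -0.023,"dy": 0.08,"dz": -0.05,"roll": 0},
    {"fingers": 1,"dx": -0.023,"dy": 0.0905,"dz": -0.05,"roll": 0},
    {"fingers": 1,"dx": -0.023,"dy": 0.0905,"dz": -0.05,"roll": 0},
    {"fingers": 1,"dx": -0.023,"dy": 0.0905,"dz": -0.05,"roll": 0}
  ]
}}

```text
time: 19.77
tool_pos: [0.6643, -0.0938, 0.0508]
tcp_rot: [-2.295, -2.143, 0.002]
wrist_force: [0.7, -0.2, -1.9]
width: 0.158
grip_force: 58.8
```

```bash
python3 -c "
from s import *
st(); move(.0925,.1233,-.002,-90)
im,d=read_camera('side'); cv2.imwrite('pics/s7.png',cv2.resize(im[140:230,260:380],None,fx=5,fy=5,interpolation=cv2.INTER_CUBIC))"
```

```text
t 19.77 mag [0.0898 0.1234 0.0508] yaw-86 -89.98 w 0.15829429256958252 gf 58.82335603237152 F [ 0.7 -0.2 -1.9] world [ 0.664 -0.094  0.051] q [-0.18  0.38  1.74 -0.    1.02 -0.11]
move [-0.0002  0.0028  0.0528] roll 0.0
```

View pics/s7.png

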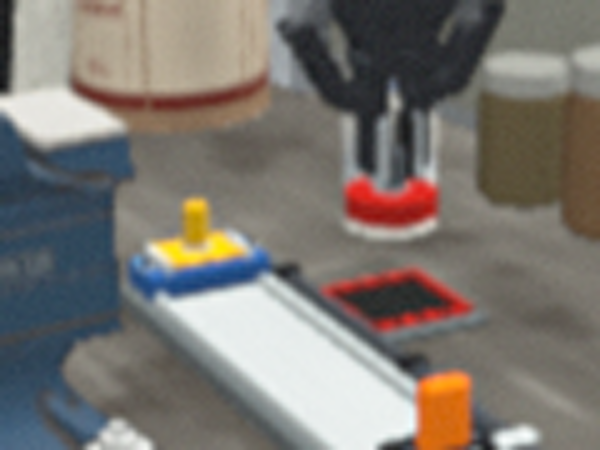

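The disc at (392,205) hangs over the nest at (398,300). I'll lower it.

Emit:
{"api": "step_arm", "payload": {
  "commands": [
    {"fingers": 1,"dx": 0,"dy": 0.0015,"dz": 0.015,"roll": 0},
    {"fingers": 1,"dx": 0,"dy": 0.0015,"dz": 0.03,"roll": 0},
    {"fingers": 1,"dx": 0,"dy": 0.0015,"dz": 0.038,"roll": 0},
    {"fingers": 1,"dx": 0,"dy": 0.0015,"dz": 0.043,"roll": 0},
    {"fingers": 1,"dx": 0,"dy": 0.0015,"dz": 0.047,"roll": 0},
    {"fingers": 1,"dx": 0,"dy": 0.0015,"dz": 0.05,"roll": 0},
    {"fingers": 1,"dx": 0,"dy": 0.0015,"dz": 0.052,"roll": 0},
    {"fingers": 1,"dx": 0,"dy": 0.0015,"dz": 0.052,"roll": 0}
  ]
}}

```text
time: 20.82
tool_pos: [0.6673, -0.0943, -0.0008]
tcp_rot: [2.296, 2.144, 0.0]
wrist_force: [0.1, 0.6, -2.0]
width: 0.156
grip_force: 58.8
```

```bash
python3 -c "
from s import *
st()
im,d=read_camera('side')
for s,c in blobs(im,(0,150,80),(5,255,255),(310,180,370,230),3): print(s,c)
print('rim centre',proj('side',wor(.0913,.1233,.010)),'disc top c',proj('side',wor(.0913,.1233,.021)))"
```

```text
t 20.82 mag [ 0.0928  0.1232 -0.0008] yaw-86 -89.99 w 0.15586580024800098 gf 58.834043741226196 F [ 0.1  0.6 -2. ] world [ 0.667 -0.094 -0.001] q [-0.18  0.44  1.77 -0.    0.93 -0.11]
[326, 193, 28, 13, 200] [339.6, 198.86]
rim centre [[338.18327668 199.2460252 ]] disc top c [[338.20333591 195.63723646]]
```

Emit:
{"api": "step_arm", "payload": {
  "commands": [
    {"fingers": 1,"dx": 0,"dy": -0.001,"dz": 0.0015,"roll": 0},
    {"fingers": 1,"dx": 0,"dy": -0.001,"dz": 0.003,"roll": 0},
    {"fingers": 1,"dx": 0,"dy": -0.001,"dz": 0.003,"roll": 0},
    {"fingers": 1,"dx": 0,"dy": -0.001,"dz": 0.003,"roll": 0}
  ]
}}

```text
time: 21.38
tool_pos: [0.6663, -0.0943, -0.0031]
tcp_rot: [2.296, 2.144, 0.0]
wrist_force: [-3.1, 1.1, 5.3]
width: 0.159
grip_force: 59.7
```

```bash
python3 -c "
from s import *
st()
im,d=read_camera('side'); cv2.imwrite('pics/s8.png',cv2.resize(im[160:220,300:380],None,fx=8,fy=8,interpolation=cv2.INTER_CUBIC))"
```

```text
t 21.38 mag [ 0.0918  0.1231 -0.0031] yaw-86 -89.99 w 0.15925844285023205 gf 59.67588543891907 F [-3.1  1.1  5.3] world [ 0.666 -0.094 -0.003] q [-0.18  0.44  1.77 -0.    0.93 -0.11]
```

View pics/s8.png

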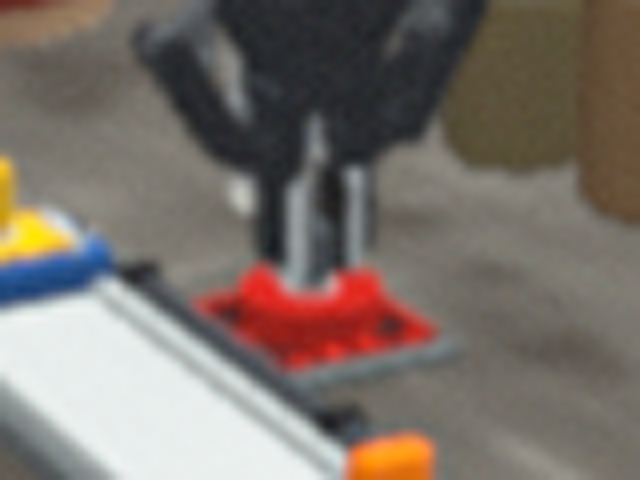

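The disc sits in the nest at (313,300), level, and at the expected height. I'll release it, rise, and go to the first bearing.

Emit:
{"api": "step_arm", "payload": {
  "commands": [
    {"fingers": 0.2,"dx": 0,"dy": 0,"dz": 0,"roll": 0},
    {"fingers": 0.2,"dx": 0,"dy": 0,"dz": 0,"roll": 0},
    {"fingers": 0.2,"dx": 0,"dy": 0,"dz": 0,"roll": 0},
    {"fingers": 0.2,"dx": 0,"dy": 0,"dz": -0.02,"roll": 0},
    {"fingers": -0.5,"dx": 0,"dy": 0,"dz": -0.06,"roll": 0},
    {"fingers": -1,"dx": 0,"dy": 0,"dz": -0.11,"roll": 0},
    {"fingers": -1,"dx": 0,"dy": 0,"dz": -0.15,"roll": 0},
    {"fingers": -1,"dx": 0,"dy": 0,"dz": -0.15,"roll": 0}
  ]
}}

```text
time: 22.42
tool_pos: [0.6704, -0.095, 0.1536]
tcp_rot: [2.29, 2.137, 0.011]
wrist_force: [0.1, 0.4, 0.6]
width: 1.0
grip_force: 0.0
```

Emit:
{"api": "step_arm", "payload": {
  "commands": [
    {"fingers": -1,"dx": -0.04,"dy": -0.02,"dz": 0,"roll": 10},
    {"fingers": -1,"dx": -0.08,"dy": -0.04,"dz": 0,"roll": 20},
    {"fingers": -1,"dx": -0.12,"dy": -0.06,"dz": 0,"roll": 30},
    {"fingers": -1,"dx": -0.16,"dy": -0.08,"dz": 0,"roll": 40},
    {"fingers": -1,"dx": -0.2,"dy": -0.1,"dz": 0,"roll": 50},
    {"fingers": -1,"dx": -0.24,"dy": -0.12,"dz": 0,"roll": 60},
    {"fingers": -1,"dx": -0.28,"dy": -0.15,"dz": 0,"roll": 70},
    {"fingers": -1,"dx": -0.3,"dy": -0.17,"dz": 0,"roll": 80}
  ]
}}

```text
time: 23.42
tool_pos: [0.4741, -0.3834, 0.1458]
tcp_rot: [-3.138, -0.154, 0.001]
wrist_force: [-0.5, -0.1, -1.3]
width: 1.002
grip_force: 0.0
```

Emit:
{"api": "step_arm", "payload": {
  "commands": [
    {"fingers": -1,"dx": 0,"dy": 0,"dz": 0,"roll": 10},
    {"fingers": -1,"dx": 0,"dy": 0,"dz": 0,"roll": 10},
    {"fingers": -1,"dx": 0,"dy": 0,"dz": 0,"roll": 10}
  ]
}}

```text
time: 23.8
tool_pos: [0.476, -0.3815, 0.1459]
tcp_rot: [-3.14, 0.103, 0.0]
wrist_force: [0.1, -0.2, 0.2]
width: 0.996
grip_force: 0.0
```

```bash
cat >> s.py <<'E'
def bear():
    for n,z in (('top',.0105),('side',.018)):
        im,d=read_camera(n); g=cv2.cvtColor(im,cv2.COLOR_BGR2GRAY)
        # whitish ring pixels inside tray region
        h=cv2.cvtColor(im,cv2.COLOR_BGR2HSV); m=cv2.inRange(h,np.array([0,0,150]),np.array([180,70,255]))
        T=np.array([[-.04,-.22,.018],[-.04,-.05,.018],[-.20,-.05,.018],[-.20,-.22,.018]])
        k=np.zeros_like(m); cv2.fillPoly(k,[proj(n,[wor(*t) for t in T]).astype(np.int32)],255); m&=k
        m=cv2.morphologyEx(m,cv2.MORPH_CLOSE,np.ones((5,5)))
        for c in cv2.findContours(m,cv2.RETR_EXTERNAL,cv2.CHAIN_APPROX_NONE)[0]:
            if cv2.contourArea(c)<80: continue
            x,y,w,hh=cv2.boundingRect(c); u=(x+(w-1)/2,y+(hh-1)/2)
            print(n,(x,y,w,hh),mag(cast(n,u,z)[0]).round(4))
E
python3 -c "
from s import *
st(); bear()
im,d=read_camera('side')
for s,c in blobs(im,(0,150,80),(5,255,255),(310,180,370,230),3): print(s,c)
im,d=read_camera('top');P=cloud('top',d);cv2.imwrite('pics/t2.png',cv2.resize(im[140:290,255:430],None,fx=4.5,fy=4,interpolation=cv2.INTER_CUBIC))
"
```

```text
t 23.8 mag [-0.0782 -0.1765  0.1459] yaw-86 -179.81 w 0.996351339009692 gf 0.0 F [ 0.1 -0.2  0.2] world [ 0.476 -0.381  0.146] q [-0.72  0.18  1.81  0.    1.15  0.92]
top (393, 229, 26, 19) [-0.0989 -0.1782  0.0105]
side (319, 258, 27, 20) [-0.1014 -0.1934  0.018 ]
side (273, 249, 26, 19) [-0.1683 -0.1166  0.018 ]
[326, 193, 28, 13, 196] [339.48, 199.13]
```

View pics/t2.png

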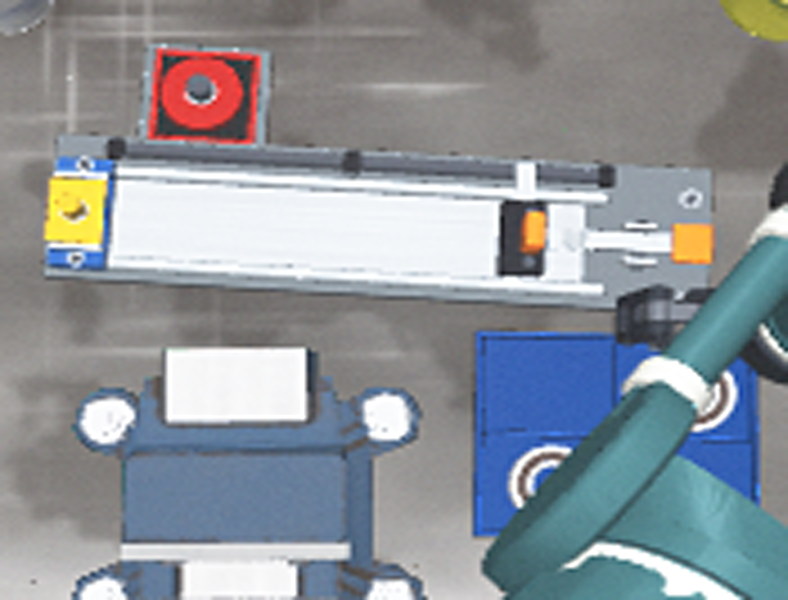

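The top view shows the dummy centred in its nest at (202,92), the follower caught at (522,238), the keeper open at (78,212), and the bearings unmoved under the arm. I'll refine the bearing centres from the first, unobstructed top picture.

```bash
python3 -c "
from s import *
im=cv2.imread('pics/top0.png'); h=cv2.cvtColor(im,cv2.COLOR_BGR2HSV)
m=255-cv2.inRange(h,np.array([98,110,40]),np.array([128,255,255]))
k=np.zeros_like(m); k[228:272,364:420]=255; m&=k
m=cv2.morphologyEx(m,cv2.MORPH_OPEN,np.ones((2,2)))
for c in cv2.findContours(m,cv2.RETR_EXTERNAL,cv2.CHAIN_APPROX_NONE)[0]:
    if cv2.contourArea(c)<100: continue
    (u,v),ax,a=cv2.fitEllipse(c); print(cv2.boundingRect(c),(u,v),ax,mag(cast('top',(u,v),.016)[0]).round(4))
print('stud state in chan',mag([.5785,-.0653,0]))
move(-.098,-.1845,.06,-180)
"
```

```text
(369, 252, 20, 20) (378.3760681152344, 261.8162841796875) (18.956327438354492, 19.667964935302734) [-0.1675 -0.1063  0.016 ]
(400, 230, 20, 19) (409.27154541015625, 238.89923095703125) (18.717567443847656, 19.574739456176758) [-0.1011 -0.1874  0.016 ]
stud state in chan [0.00223098 0.1459995  0.        ]
move [-0.0201  0.008   0.0861] roll 0.1
```

Emit:
{"api": "step_arm", "payload": {
  "commands": [
    {"fingers": -1,"dx": -0.02,"dy": 0.009,"dz": 0.04,"roll": 0},
    {"fingers": -1,"dx": -0.02,"dy": 0.009,"dz": 0.08,"roll": 0},
    {"fingers": -1,"dx": -0.02,"dy": 0.009,"dz": 0.12,"roll": 0},
    {"fingers": -1,"dx": -0.02,"dy": 0.009,"dz": 0.145,"roll": 0},
    {"fingers": -1,"dx": -0.02,"dy": 0.009,"dz": 0.15,"roll": 0},
    {"fingers": -1,"dx": -0.02,"dy": 0.009,"dz": 0.15,"roll": 0}
  ]
}}

```text
time: 24.75
tool_pos: [0.4559, -0.3896, -0.0035]
tcp_rot: [3.14, -0.107, 0.0]
wrist_force: [-0.8, -0.2, -0.1]
width: 0.999
grip_force: 0.0
```

```bash
python3 -c "
from s import *
st(); move(-.0985,-.1855,-.026,-180)
im,d=read_camera('side'); cv2.imwrite('pics/s9.png',cv2.resize(im[200:310,250:410],None,fx=5,fy=5,interpolation=cv2.INTER_CUBIC))"
```

```text
t 24.75 mag [-0.0977 -0.186  -0.0035] yaw-86 -179.96 w 0.9988030243093622 gf 0.0 F [-0.8 -0.2 -0.1] world [ 0.456 -0.39  -0.004] q [-0.75  0.33  1.94 -0.    0.88  0.89]
move [-0.0008 -0.0005  0.0225] roll 0.0
```

View pics/s9.png

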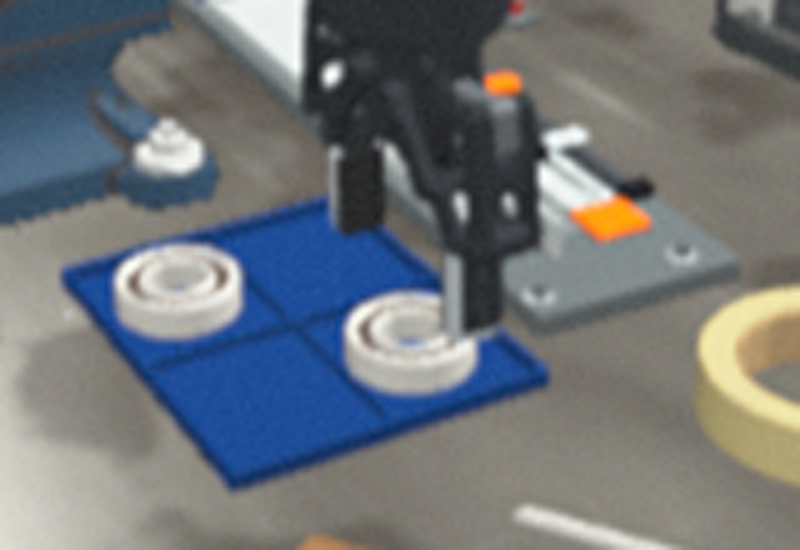

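The fingers straddle the near bearing: tips at (475,330) and (358,230), bearing centre at (412,335). A quick numeric check follows.

```bash
python3 -c "
from s import *
for z in (.035,.040,.045): print(z,proj('side',[wor(-.0977,-.186-.049,z),wor(-.0977,-.186+.049,z)]).round(1).tolist())
print('bearing top c',proj('side',[wor(-.0985,-.1855,.018),wor(-.1663,-.105,.018)]).round(1).tolist())
im,d=read_camera('side'); h=cv2.cvtColor(im,cv2.COLOR_BGR2HSV)
print([im[v,333].tolist() for v in range(255,282,2)])
"
```

```text
0.035 [[344.4, 269.8], [320.5, 247.0]]
0.04 [[344.4, 267.5], [320.5, 244.9]]
0.045 [[344.4, 265.2], [320.4, 242.8]]
bearing top c [[331.4, 265.2], [284.3, 255.2]]
[[140, 70, 25], [124, 75, 53], [201, 192, 188], [194, 204, 208], [182, 187, 189], [172, 177, 178], [170, 164, 159], [210, 201, 194], [187, 196, 202], [187, 195, 196], [170, 177, 177], [166, 172, 172], [159, 100, 73], [152, 76, 26]]
```

Emit:
{"api": "step_arm", "payload": {
  "commands": [
    {"fingers": -1,"dx": 0.0005,"dy": 0,"dz": 0.008,"roll": 0},
    {"fingers": -1,"dx": 0.0005,"dy": 0,"dz": 0.016,"roll": 0},
    {"fingers": -1,"dx": 0.0005,"dy": 0,"dz": 0.022,"roll": 0},
    {"fingers": -1,"dx": 0.0005,"dy": 0,"dz": 0.022,"roll": 0},
    {"fingers": 1,"dx": 0.0005,"dy": 0,"dz": 0.022,"roll": 0},
    {"fingers": 1,"dx": 0.0005,"dy": 0,"dz": 0.022,"roll": 0},
    {"fingers": 1,"dx": 0.0005,"dy": 0,"dz": 0.022,"roll": 0},
    {"fingers": 1,"dx": 0.0005,"dy": 0,"dz": 0.022,"roll": 0}
  ],
  "squeeze": 60
}}

```text
time: 25.85
tool_pos: [0.4565, -0.3901, -0.025]
tcp_rot: [3.139, -0.108, 0.002]
wrist_force: [-0.4, -0.8, 5.3]
width: 0.577
grip_force: 62.5
```

```bash
python3 -c "
from s import *
st()"
```

```text
t 25.85 mag [-0.097  -0.1864 -0.025 ] yaw-86 -180.0 w 0.576970785128955 gf 62.501976429484785 F [-0.4 -0.8  5.3] world [ 0.457 -0.39  -0.025] q [-0.75  0.36  1.94  0.    0.84  0.89]
```

Emit:
{"api": "step_arm", "payload": {
  "commands": [
    {"fingers": 1,"dx": 0,"dy": 0,"dz": -0.02,"roll": 0},
    {"fingers": 1,"dx": 0,"dy": 0,"dz": -0.05,"roll": 0},
    {"fingers": 1,"dx": 0.03,"dy": 0,"dz": -0.08,"roll": 0},
    {"fingers": 1,"dx": 0.07,"dy": 0,"dz": -0.1,"roll": 0},
    {"fingers": 1,"dx": 0.095,"dy": -0.03,"dz": -0.1,"roll": 0},
    {"fingers": 1,"dx": 0.097,"dy": -0.07,"dz": -0.1,"roll": 0},
    {"fingers": 1,"dx": 0.097,"dy": -0.11,"dz": -0.1,"roll": 0},
    {"fingers": 1,"dx": 0.097,"dy": -0.15,"dz": -0.1,"roll": 0}
  ]
}}

```text
time: 26.85
tool_pos: [0.5629, -0.2451, 0.0747]
tcp_rot: [-3.14, 0.108, -0.0]
wrist_force: [0.5, -0.1, -1.4]
width: 0.572
grip_force: 62.5
```

Emit:
{"api": "step_arm", "payload": {
  "commands": [
    {"fingers": 1,"dx": 0,"dy": -0.04,"dz": 0,"roll": 0},
    {"fingers": 1,"dx": 0,"dy": -0.08,"dz": 0,"roll": 0},
    {"fingers": 1,"dx": 0,"dy": -0.11,"dz": 0,"roll": 0},
    {"fingers": 1,"dx": 0,"dy": -0.131,"dz": 0.03,"roll": 0},
    {"fingers": 1,"dx": 0,"dy": -0.131,"dz": 0.06,"roll": 0},
    {"fingers": 1,"dx": 0,"dy": -0.131,"dz": 0.06,"roll": 0},
    {"fingers": 1,"dx": 0,"dy": -0.131,"dz": 0.06,"roll": 0}
  ]
}}

```text
time: 27.72
tool_pos: [0.5727, -0.1162, 0.0153]
tcp_rot: [3.139, -0.109, 0.002]
wrist_force: [-0.6, -0.2, -0.6]
width: 0.579
grip_force: 62.5
```

```bash
python3 -c "
from s import *
st(); move(.001,.095,-.016,-180)
im,d=read_camera('side'); cv2.imwrite('pics/s10.png',cv2.resize(im[130:260,250:390],None,fx=5.5,fy=4.5,interpolation=cv2.INTER_CUBIC))
h=cv2.cvtColor(im,cv2.COLOR_BGR2HSV); m=cv2.inRange(h,np.array([0,0,150]),np.array([180,70,255]))
P=cloud('side',d); Q=np.stack([(P[...,0]-O[0]),(P[...,1]-O[1])],-1)@A.T
s=read_state()['tool_pos']; z0=s[2]+.028
for z in (z0+.002,z0+.015):
  k=(abs(P[...,2]-z)<.02)&(m>0)&(abs(Q[...,0])<.05)&(abs(Q[...,1]-.095)<.05); 
k=(P[...,2]>z0-.003)&(P[...,2]<z0+.02)&(abs(Q[...,0])<.045)&(abs(Q[...,1]-.095)<.045)&(m>0)
print(k.sum(),Q[k][:,0].min(),Q[k][:,0].max(),Q[k][:,1].min(),P[...,2][k].min(),P[...,2][k].max())
v,u=np.nonzero(k); print(u.min(),u.max(),v.min(),v.max())
print('expected', proj('side',[wor(0.001,.095,z0+.008)+0, wor(0.001,.095,.027)]))
"
```

```text
t 27.73 mag [-0.      0.0948  0.0153] yaw-86 -180.01 w 0.5791890922290307 gf 62.5174059625715 F [-0.6 -0.2 -0.6] world [ 0.573 -0.116  0.015] q [-0.24  0.28  1.96 -0.    0.9   1.4 ]
move [ 0.001  -0.0002  0.0313] roll -0.0
122 -0.02640373293030627 0.02281093473064302 0.06426078801674212 0.045300039803020976 0.06256804889156233
304 323 189 200
expected [[313.66477959 194.48405984]
 [313.8412387  203.16030317]]
```

View pics/s10.png

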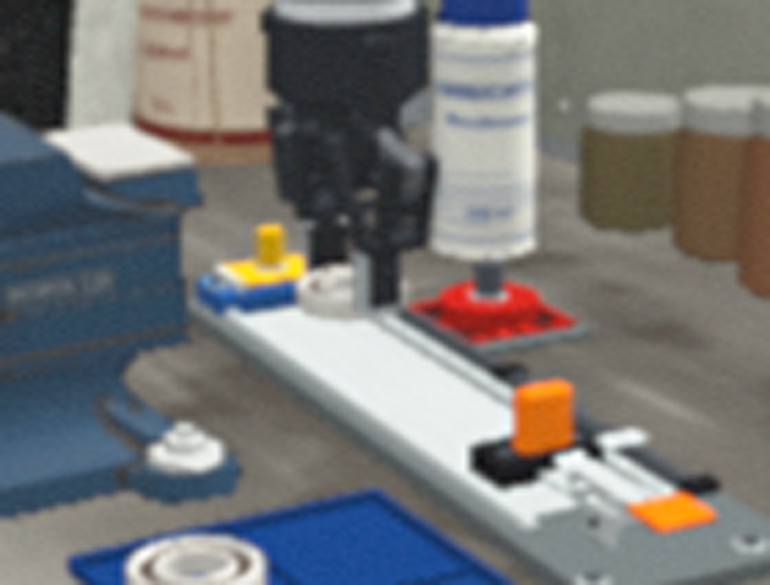

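The held bearing at (335,290) is over the channel, centred within about 1–2 mm. I'll lower it.

Emit:
{"api": "step_arm", "payload": {
  "commands": [
    {"fingers": 1,"dx": 0.001,"dy": 0,"dz": 0.01,"roll": 0},
    {"fingers": 1,"dx": 0.001,"dy": 0,"dz": 0.018,"roll": 0},
    {"fingers": 1,"dx": 0.001,"dy": 0,"dz": 0.023,"roll": 0},
    {"fingers": 1,"dx": 0.001,"dy": 0,"dz": 0.027,"roll": 0},
    {"fingers": 1,"dx": 0.001,"dy": 0,"dz": 0.03,"roll": 0},
    {"fingers": 1,"dx": 0.001,"dy": 0,"dz": 0.031,"roll": 0},
    {"fingers": 1,"dx": 0.001,"dy": 0,"dz": 0.031,"roll": 0}
  ]
}}

```text
time: 28.65
tool_pos: [0.5729, -0.1159, -0.016]
tcp_rot: [-3.14, 0.108, 0.001]
wrist_force: [-3.3, -0.3, 5.5]
width: 0.573
grip_force: 63.2
```

```bash
python3 -c "
from s import *
st()"
```

```text
t 28.65 mag [ 0.0001  0.0952 -0.016 ] yaw-86 -179.99 w 0.5733457250459401 gf 63.18083218066022 F [-3.3 -0.3  5.5] world [ 0.573 -0.116 -0.016] q [-0.24  0.32  1.97 -0.    0.85  1.4 ]
```

Emit:
{"api": "step_arm", "payload": {
  "commands": [
    {"fingers": -0.6,"dx": 0,"dy": 0,"dz": 0,"roll": 0},
    {"fingers": -0.6,"dx": 0,"dy": 0,"dz": 0,"roll": 0},
    {"fingers": -0.6,"dx": 0,"dy": 0,"dz": 0,"roll": 0},
    {"fingers": -0.6,"dx": 0,"dy": 0,"dz": -0.02,"roll": 0},
    {"fingers": -1,"dx": 0,"dy": 0,"dz": -0.06,"roll": 0},
    {"fingers": -1,"dx": 0,"dy": 0.03,"dz": -0.1,"roll": 0},
    {"fingers": -1,"dx": 0,"dy": 0.07,"dz": -0.11,"roll": 0},
    {"fingers": -1,"dx": 0,"dy": 0.11,"dz": -0.11,"roll": 0}
  ]
}}

```text
time: 29.65
tool_pos: [0.5674, -0.2274, 0.0971]
tcp_rot: [3.138, -0.107, 0.009]
wrist_force: [0.6, -0.3, 0.0]
width: 0.997
grip_force: 0.0
```

Emit:
{"api": "step_arm", "payload": {
  "commands": [
    {"fingers": -1,"dx": 0,"dy": 0.04,"dz": 0,"roll": 0},
    {"fingers": -1,"dx": -0.03,"dy": 0.08,"dz": 0,"roll": 0},
    {"fingers": -1,"dx": -0.06,"dy": 0.09,"dz": 0,"roll": 0},
    {"fingers": -1,"dx": -0.1,"dy": 0.09,"dz": 0,"roll": 0},
    {"fingers": -1,"dx": -0.14,"dy": 0.09,"dz": 0,"roll": 0},
    {"fingers": -1,"dx": -0.164,"dy": 0.09,"dz": 0.03,"roll": 0},
    {"fingers": -1,"dx": -0.164,"dy": 0.09,"dz": 0.06,"roll": 0},
    {"fingers": -1,"dx": -0.164,"dy": 0.09,"dz": 0.06,"roll": 0}
  ]
}}

```text
time: 30.65
tool_pos: [0.3939, -0.3029, 0.0322]
tcp_rot: [-3.137, 0.109, 0.005]
wrist_force: [-1.0, 0.4, 0.1]
width: 1.003
grip_force: 0.0
```

```bash
python3 -c "
from s import *
st(); move(-.164,-.105,-.003,-180); bear()
im,d=read_camera('side');cv2.imwrite('pics/s11.png',im)
h=cv2.cvtColor(im,cv2.COLOR_BGR2HSV)
print('pred b2 top',proj('side',[wor(-.164,-.105,.018)]).round(1), 'chan bearing top', proj('side',wor(0,.095,.027)).round(1))
cv2.imwrite('pics/s11.png',cv2.resize(im[180:300,240:400],None,fx=5,fy=5,interpolation=cv2.INTER_CUBIC))
"
```

```text
t 30.65 mag [-0.1656 -0.1038  0.0322] yaw-86 -180.03 w 1.0033998603167515 gf 0.0 F [-1.   0.4  0.1] world [ 0.394 -0.303  0.032] q [-0.71  0.1   2.13  0.    0.91  0.93]
move [0.0017 0.0013 0.0352] roll -0.0
top (356, 213, 56, 59) [-0.1134 -0.1188  0.0105]
side (273, 249, 26, 19) [-0.1683 -0.1166  0.018 ]
pred b2 top [[285.3 255. ]] chan bearing top [[313.5 203.2]]
```

View pics/s11.png

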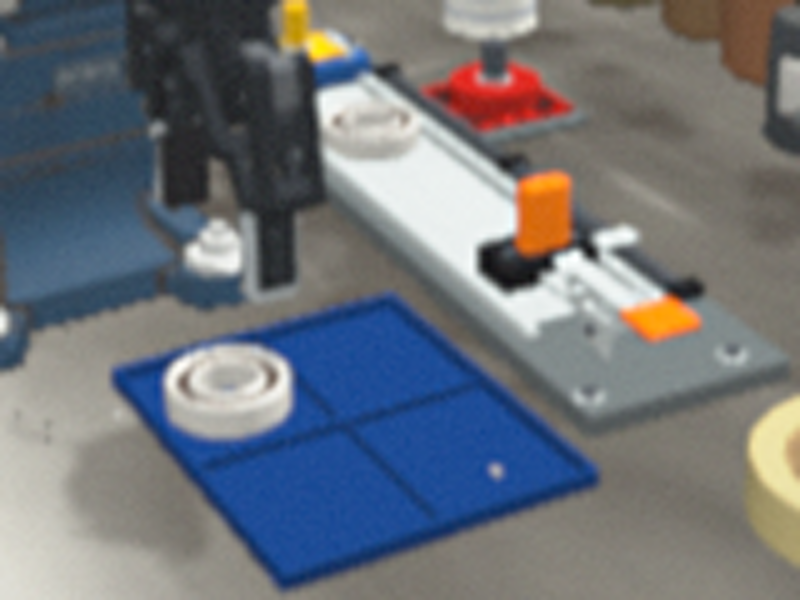

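The picture shows the first bearing flat in the channel at (370,130) and the second still in the tray at (228,390). That was my 15th picture, one over the limit of 14. From here I'll view no more and check numerically.

Emit:
{"api": "step_arm", "payload": {
  "commands": [
    {"fingers": -1,"dx": 0.001,"dy": 0.001,"dz": 0.02,"roll": 0},
    {"fingers": -1,"dx": 0.001,"dy": 0.001,"dz": 0.035,"roll": 0},
    {"fingers": -1,"dx": 0.001,"dy": 0.001,"dz": 0.048,"roll": 0},
    {"fingers": -1,"dx": 0.001,"dy": 0.001,"dz": 0.057,"roll": 0},
    {"fingers": -1,"dx": 0.001,"dy": 0.001,"dz": 0.057,"roll": 0}
  ]
}}

```text
time: 31.42
tool_pos: [0.396, -0.3046, -0.0248]
tcp_rot: [-3.139, 0.108, 0.002]
wrist_force: [-0.9, 0.2, -0.0]
width: 0.998
grip_force: 0.0
```

```bash
python3 -c "
from s import *
st(); move(-.164,-.105,-.025,-180)"
```

```text
t 31.43 mag [-0.1634 -0.1054 -0.0248] yaw-86 -179.99 w 0.9975836958231287 gf 0.0 F [-0.9  0.2 -0. ] world [ 0.396 -0.305 -0.025] q [-0.71  0.2   2.16 -0.    0.79  0.93]
move [-0.0006 -0.0004  0.0002] roll 0.0
```

Emit:
{"api": "step_arm", "payload": {
  "commands": [
    {"fingers": 1,"dx": 0,"dy": 0,"dz": 0,"roll": 0},
    {"fingers": 1,"dx": 0,"dy": 0,"dz": 0,"roll": 0},
    {"fingers": 1,"dx": 0,"dy": 0,"dz": 0,"roll": 0},
    {"fingers": 1,"dx": 0,"dy": 0,"dz": 0,"roll": 0},
    {"fingers": 1,"dx": 0,"dy": 0,"dz": 0,"roll": 0}
  ]
}}

```text
time: 32.05
tool_pos: [0.3971, -0.3057, -0.0228]
tcp_rot: [3.139, -0.108, 0.002]
wrist_force: [-0.8, 1.3, 5.9]
width: 0.567
grip_force: 61.2
```

Emit:
{"api": "step_arm", "payload": {
  "commands": [
    {"fingers": 1,"dx": 0,"dy": 0,"dz": -0.02,"roll": 0},
    {"fingers": 1,"dx": 0,"dy": 0,"dz": -0.05,"roll": 0},
    {"fingers": 1,"dx": 0.03,"dy": 0,"dz": -0.09,"roll": 0},
    {"fingers": 1,"dx": 0.07,"dy": 0,"dz": -0.1,"roll": 0},
    {"fingers": 1,"dx": 0.11,"dy": -0.03,"dz": -0.1,"roll": 0},
    {"fingers": 1,"dx": 0.15,"dy": -0.06,"dz": -0.1,"roll": 0},
    {"fingers": 1,"dx": 0.163,"dy": -0.1,"dz": -0.1,"roll": 0},
    {"fingers": 1,"dx": 0.163,"dy": -0.108,"dz": -0.1,"roll": 0}
  ]
}}

```text
time: 33.05
tool_pos: [0.5675, -0.2064, 0.0759]
tcp_rot: [-3.139, 0.103, 0.0]
wrist_force: [-0.4, -1.3, -0.9]
width: 0.572
grip_force: 62.5
```

Emit:
{"api": "step_arm", "payload": {
  "commands": [
    {"fingers": 1,"dx": 0,"dy": 0,"dz": 0.03,"roll": 0},
    {"fingers": 1,"dx": 0,"dy": 0,"dz": 0.06,"roll": 0},
    {"fingers": 1,"dx": 0,"dy": 0,"dz": 0.06,"roll": 0},
    {"fingers": 1,"dx": 0,"dy": 0,"dz": 0.06,"roll": 0}
  ]
}}

```text
time: 33.55
tool_pos: [0.5668, -0.2094, 0.0169]
tcp_rot: [3.139, -0.109, 0.001]
wrist_force: [0.8, 0.8, -0.3]
width: 0.573
grip_force: 62.5
```

```bash
cat >> s.py <<'E'
def held(y):
    im,d=read_camera('side'); h=cv2.cvtColor(im,cv2.COLOR_BGR2HSV); m=cv2.inRange(h,np.array([0,0,150]),np.array([180,70,255]))
    P=cloud('side',d); Q=np.stack([(P[...,0]-O[0]),(P[...,1]-O[1])],-1)@A.T; z0=read_state()['tool_pos'][2]+.028
    k=(P[...,2]>z0-.003)&(P[...,2]<z0+.02)&(abs(Q[...,0])<.045)&(abs(Q[...,1]-y)<.045)&(m>0)
    print('held',k.sum(),Q[k][:,0].min(),Q[k][:,0].max(),P[...,2][k].min(),P[...,2][k].max())
    v,u=np.nonzero(k); print('u',u.min(),u.max(),'v',v.min(),v.max(),'exp',proj('side',wor(0,y,z0+.008)).round(1))
E
python3 -c "
from s import *
st(); move(.001,.003,-.016,-180); held(.003)"
```

```text
t 33.55 mag [0.0005 0.0014 0.0169] yaw-86 -180.03 w 0.5727654233615475 gf 62.52911057788879 F [ 0.8  0.8 -0.3] world [ 0.567 -0.209  0.017] q [-0.4   0.31  1.92 -0.    0.92  1.25]
move [ 0.0005 -0.0016  0.0329] roll -0.0
held 175 -0.02839037941271357 0.011946280594617024 0.043336852032862624 0.06291909151104584
u 319 338 v 200 214 exp [[329.9 206.2]]
```

Emit:
{"api": "step_arm", "payload": {
  "commands": [
    {"fingers": 1,"dx": 0.001,"dy": 0,"dz": 0.01,"roll": 0},
    {"fingers": 1,"dx": 0.001,"dy": 0,"dz": 0.018,"roll": 0},
    {"fingers": 1,"dx": 0.001,"dy": 0,"dz": 0.023,"roll": 0},
    {"fingers": 1,"dx": 0.001,"dy": 0,"dz": 0.027,"roll": 0},
    {"fingers": 1,"dx": 0.001,"dy": 0,"dz": 0.03,"roll": 0},
    {"fingers": 1,"dx": 0.001,"dy": 0,"dz": 0.031,"roll": 0},
    {"fingers": 1,"dx": 0.001,"dy": 0,"dz": 0.031,"roll": 0}
  ]
}}

```text
time: 34.48
tool_pos: [0.5678, -0.2088, -0.0137]
tcp_rot: [-3.14, 0.108, 0.0]
wrist_force: [-2.6, 1.9, 5.7]
width: 0.571
grip_force: 63.3
```

```bash
python3 -c "
from s import *
st()"
```

```text
t 34.48 mag [ 0.0015  0.0021 -0.0137] yaw-86 -179.99 w 0.5713314697163075 gf 63.29691617516801 F [-2.6  1.9  5.7] world [ 0.568 -0.209 -0.014] q [-0.39  0.35  1.93  0.    0.86  1.25]
```

Emit:
{"api": "step_arm", "payload": {
  "commands": [
    {"fingers": -0.4,"dx": 0,"dy": 0,"dz": 0,"roll": 0},
    {"fingers": -0.4,"dx": 0,"dy": 0,"dz": 0,"roll": 0},
    {"fingers": -0.4,"dx": 0,"dy": 0,"dz": 0,"roll": 0},
    {"fingers": -0.4,"dx": 0,"dy": 0,"dz": -0.02,"roll": 0},
    {"fingers": -0.4,"dx": 0,"dy": 0,"dz": -0.06,"roll": 0},
    {"fingers": -0.4,"dx": 0,"dy": 0,"dz": -0.11,"roll": 0},
    {"fingers": 1,"dx": 0,"dy": 0.03,"dz": -0.13,"roll": 0},
    {"fingers": 1,"dx": 0,"dy": 0.06,"dz": -0.13,"roll": 0}
  ]
}}

```text
time: 35.48
tool_pos: [0.5662, -0.2703, 0.1204]
tcp_rot: [3.136, -0.106, 0.011]
wrist_force: [-0.3, -0.7, 0.4]
width: 0.285
grip_force: 0.0
```

Emit:
{"api": "step_arm", "payload": {
  "commands": [
    {"fingers": 1,"dx": 0,"dy": 0.04,"dz": 0,"roll": 0},
    {"fingers": 1,"dx": 0,"dy": 0.08,"dz": 0,"roll": 0},
    {"fingers": 1,"dx": 0,"dy": 0.12,"dz": 0,"roll": 0},
    {"fingers": 1,"dx": 0,"dy": 0.12,"dz": 0,"roll": 0}
  ]
}}

```text
time: 35.98
tool_pos: [0.5552, -0.3916, 0.1168]
tcp_rot: [3.138, -0.113, 0.003]
wrist_force: [0.1, 1.0, 0.2]
width: 0.001
grip_force: 0.0
```

```bash
cat >> s.py <<'E'
def heights():
    "height (mm above bench) along channel for a few x, from top & side cams"
    for n in ('top','side'):
        im,d=read_camera(n); P=cloud(n,d); Q=np.stack([(P[...,0]-O[0]),(P[...,1]-O[1])],-1)@A.T
        print(n)
        for xs in (-.018,0,.018):
            r=[]
            for y in np.arange(.16,-.08,-.01):
                k=(abs(Q[...,0]-xs)<.005)&(abs(Q[...,1]-y)<.005)&(P[...,2]<.1)&(d>0)
                r.append(int(round(np.median(P[...,2][k])*1000)) if k.sum()>1 else -9)
            print(int(xs*1000),r)
def rings(z=.027):
    im,d=read_camera('top'); h=cv2.cvtColor(im,cv2.COLOR_BGR2HSV)
    # dark brown seal ring
    m=cv2.inRange(h,np.array([0,30,30]),np.array([20,160,160])); k=np.zeros_like(m)
    cv2.fillPoly(k,[proj('top',[wor(*t) for t in ((-.03,-.05,z),(.03,-.05,z),(.03,.165,z),(-.03,.165,z))]).astype(np.int32)],255)
    m=cv2.morphologyEx(m&k,cv2.MORPH_CLOSE,np.ones((3,3)))
    for c in cv2.findContours(m,cv2.RETR_EXTERNAL,cv2.CHAIN_APPROX_NONE)[0]:
        if len(c)<12: continue
        x,y,w,hh=cv2.boundingRect(c); print('ring',(x,y,w,hh),mag(cast('top',(x+(w-1)/2,y+(hh-1)/2),z)[0]).round(4))
E
python3 -c "
from s import *
st(); heights(); rings(); move(0,-.178,.03,-180)
im,d=read_camera('top');P=cloud('top',d)
for s,c in blobs(im,(8,150,150),(18,255,255),(260,170,430,230),6): print('o',s,c,(mag(P[int(c[1]),int(c[0])])*1000).round(0), mag(cast('top',c,.04)[0]).round(4))
for s,c in blobs(im,(20,120,120),(33,255,255),(255,170,300,230),6): print('y',s,c)
"
```

```text
t 35.98 mag [ 0.0015 -0.1811  0.1168] yaw-86 -180.18 w 0.0005757683801983905 gf 0.0 F [0.1 1.  0.2] world [ 0.555 -0.392  0.117] q [-0.65  0.33  1.68 -0.    1.13  0.99]
top
-18 [16, 13, 13, 13, 13, 26, 27, 28, 27, 12, 14, 13, 13, 12, 22, 26, 28, 26, 15, 13, 12, 13, 13, 29]
0 [13, 13, 14, 14, 26, 25, 13, 14, 27, 29, 13, 13, 13, 15, 27, 15, 12, 15, 26, 13, 14, 13, 13, 31]
18 [13, 12, 14, 14, 13, 26, 27, 26, 27, 12, 13, 13, 15, 13, 20, 27, 27, 27, 14, 14, 12, 14, 14, 31]
side
-18 [13, 14, 14, 13, 13, 27, 27, 27, 21, 14, 14, 13, 13, 14, 28, 27, 28, 24, 19, 13, 14, 13, 13, 30]
0 [14, 14, -9, -9, 27, 24, -9, -9, 27, 22, 14, 13, -9, 28, 26, 20, -9, 27, 22, 14, -9, -9, -9, -9]
18 [14, 14, -9, -9, -9, 28, 27, 27, 23, 13, 14, -9, -9, -9, 27, 27, 28, 27, 16, 14, -9, -9, -9, -9]
ring (334, 191, 15, 15) [-0.0022  0.0036  0.027 ]
ring (301, 189, 14, 14) [-0.0009  0.0954  0.027 ]
move [-0.0014  0.0006  0.0858] roll -0.0
o [371, 193, 5, 10, 26] [372.62, 198.5] [ -3. -77.  62.] [-0.0005 -0.0813  0.04  ]
y [265, 184, 14, 17, 182] [271.31, 192.19]
```

Both bearings lie flat with tops at 27 mm and x within about 2 mm, and the dummy, catch and keeper are all as wanted. Now the tab.

Emit:
{"api": "step_arm", "payload": {
  "commands": [
    {"fingers": 1,"dx": -0.001,"dy": 0,"dz": 0.04,"roll": 0},
    {"fingers": 1,"dx": -0.001,"dy": 0,"dz": 0.08,"roll": 0},
    {"fingers": 1,"dx": -0.001,"dy": 0,"dz": 0.1,"roll": 0},
    {"fingers": 1,"dx": -0.001,"dy": 0,"dz": 0.105,"roll": 0},
    {"fingers": 1,"dx": -0.001,"dy": 0,"dz": 0.108,"roll": 0},
    {"fingers": 1,"dx": -0.001,"dy": 0,"dz": 0.11,"roll": 0},
    {"fingers": 1,"dx": -0.001,"dy": 0,"dz": 0.112,"roll": 0},
    {"fingers": 1,"dx": -0.001,"dy": 0,"dz": 0.112,"roll": 0}
  ]
}}

```text
time: 37.17
tool_pos: [0.5551, -0.3903, 0.0047]
tcp_rot: [3.136, -0.108, 0.004]
wrist_force: [-1.3, -4.8, 5.8]
width: 0.0
grip_force: 2.9
```

```bash
python3 -c "
from s import *
st(); im,d=read_camera('side')
for s,c in blobs(im,(8,150,150),(18,255,255),(260,150,400,260),6): print('o',s,c)"
```

```text
t 37.17 mag [ 0.0013 -0.1798  0.0047] yaw-86 -179.99 w 0.00011616583162492436 gf 2.8726479382021353 F [-1.3 -4.8  5.8] world [ 0.555 -0.39   0.005] q [-0.65  0.44  1.76 -0.    0.94  0.99]
o [325, 200, 10, 16, 133] [329.8, 207.88]
o [365, 245, 15, 7, 54] [371.85, 247.89]
```

The follower has been let go. I'll lift off, go to the far side of the knob for the keeper, and check.

Emit:
{"api": "step_arm", "payload": {
  "commands": [
    {"fingers": 1,"dx": 0,"dy": 0,"dz": 0,"roll": 0},
    {"fingers": 1,"dx": 0,"dy": 0,"dz": 0,"roll": 0},
    {"fingers": 1,"dx": 0,"dy": 0,"dz": -0.03,"roll": 0},
    {"fingers": 1,"dx": 0,"dy": 0,"dz": -0.08,"roll": 0},
    {"fingers": 1,"dx": 0,"dy": -0.03,"dz": -0.13,"roll": 0},
    {"fingers": 1,"dx": 0,"dy": -0.06,"dz": -0.13,"roll": 0}
  ]
}}

```text
time: 37.98
tool_pos: [0.5622, -0.3296, 0.1393]
tcp_rot: [3.136, -0.11, 0.015]
wrist_force: [0.7, -0.8, 0.1]
width: -0.004
grip_force: 0.0
```

```bash
python3 -c "
from s import *
st(); heights(); rings(); 
print('fin exp',proj('side',wor(0,.053,.045)))
im,d=read_camera('side')
for s,c in blobs(im,(8,150,150),(18,255,255),(260,150,400,260),6): print('o',s,c)
move(0,.15,.125,-90)"
```

```text
t 37.98 mag [ 0.0042 -0.1188  0.1393] yaw-86 -180.07 w -0.0035626710778558454 gf 0.0 F [ 0.7 -0.8  0.1] world [ 0.562 -0.33   0.139] q [-0.57  0.26  1.73  0.    1.14  1.07]
top
-18 [27, 26, 27, 22, 14, 27, 26, 24, 27, 27, 29, 29, 14, 15, 12, 13, 13, 13, 13, 12, -9, -9, -9, -9]
0 [21, 13, 16, 27, 28, 25, 12, 13, 28, 29, 33, 61, 23, 21, 21, 15, 13, 12, 12, 13, 14, -9, -9, -9]
18 [27, 27, 27, 25, 12, 26, 26, 25, 27, 16, 31, 30, 15, 14, 13, 13, 13, 16, 12, 13, 13, -9, -9, -9]
side
-18 [-9, 27, 26, 21, 14, 28, 27, 27, 22, 30, 30, 29, 21, 13, 13, 14, 13, 13, 14, 14, 13, 13, 13, 14]
0 [24, -9, 26, 28, 28, 24, -9, -9, 28, -9, -9, 46, 22, 21, 16, 21, 14, 14, 13, 14, 13, 13, 13, 13]
18 [27, 27, 27, 29, 27, -9, -9, -9, -9, -9, 32, 31, 22, 14, 14, 13, 14, 14, 14, 13, 14, 14, 14, 14]
ring (320, 196, 6, 5) [-0.0053  0.054   0.027 ]
ring (300, 189, 15, 15) [-0.0023  0.0967  0.027 ]
ring (282, 187, 14, 15) [1.000e-04 1.477e-01 2.700e-02]
fin exp [[320.62197187 202.39355853]]
o [317, 195, 10, 15, 124] [321.83, 202.15]
o [365, 239, 15, 9, 64] [371.88, 243.34]
move [ 2.000e-04 -2.669e-01  7.900e-03] roll -89.9
```

The row is closed up flat, with ring centres at y = 0.097 and 0.148. Next is the keeper.

Emit:
{"api": "step_arm", "payload": {
  "commands": [
    {"fingers": -0.6,"dx": -0.002,"dy": -0.035,"dz": 0,"roll": -10},
    {"fingers": -0.6,"dx": -0.004,"dy": -0.07,"dz": 0,"roll": -20},
    {"fingers": -0.6,"dx": -0.004,"dy": -0.11,"dz": 0,"roll": -30},
    {"fingers": -0.6,"dx": -0.004,"dy": -0.15,"dz": 0,"roll": -40},
    {"fingers": -0.6,"dx": -0.004,"dy": -0.19,"dz": 0,"roll": -50},
    {"fingers": -0.6,"dx": -0.004,"dy": -0.23,"dz": 0,"roll": -60},
    {"fingers": -0.6,"dx": -0.004,"dy": -0.27,"dz": 0,"roll": -70},
    {"fingers": -0.6,"dx": -0.004,"dy": -0.3,"dz": 0,"roll": -80}
  ]
}}

```text
time: 39.17
tool_pos: [0.5747, -0.0279, 0.1319]
tcp_rot: [-2.468, -1.941, 0.002]
wrist_force: [1.0, 0.4, 0.5]
width: 0.8
grip_force: 0.0
```

Emit:
{"api": "step_arm", "payload": {
  "commands": [
    {"fingers": -0.6,"dx": 0,"dy": 0,"dz": 0.02,"roll": -10},
    {"fingers": -0.6,"dx": 0,"dy": 0,"dz": 0.05,"roll": -10},
    {"fingers": -0.6,"dx": 0,"dy": 0,"dz": 0.07,"roll": -10},
    {"fingers": -0.6,"dx": 0,"dy": 0,"dz": 0.07,"roll": -10}
  ]
}}

```text
time: 39.67
tool_pos: [0.5728, -0.0291, 0.0603]
tcp_rot: [-2.295, -2.14, 0.006]
wrist_force: [-0.4, 0.4, 1.0]
width: 0.797
grip_force: 0.0
```

```bash
python3 -c "
from s import *
st(); move(0.001,.193,.008,-90)"
```

```text
t 39.67 mag [-0.0059  0.1817  0.0603] yaw-86 -90.05 w 0.7973972269409744 gf 0.0 F [-0.4  0.4  1. ] world [ 0.573 -0.029  0.06 ] q [-0.09  0.21  1.95  0.    0.99 -0.02]
move [0.0113 0.0072 0.0523] roll -0.0
```

Emit:
{"api": "step_arm", "payload": {
  "commands": [
    {"fingers": -0.6,"dx": 0.011,"dy": 0.004,"dz": 0.01,"roll": 0},
    {"fingers": -0.6,"dx": 0.011,"dy": 0.004,"dz": 0.025,"roll": 0},
    {"fingers": -0.6,"dx": 0.011,"dy": 0.004,"dz": 0.04,"roll": 0},
    {"fingers": -0.6,"dx": 0.011,"dy": 0.004,"dz": 0.051,"roll": 0},
    {"fingers": -0.6,"dx": 0.011,"dy": 0.004,"dz": 0.051,"roll": 0},
    {"fingers": 1,"dx": 0.011,"dy": 0.004,"dz": 0.051,"roll": 0},
    {"fingers": 1,"dx": 0.011,"dy": 0.004,"dz": 0.051,"roll": 0},
    {"fingers": 1,"dx": 0.011,"dy": 0.004,"dz": 0.051,"roll": 0}
  ],
  "squeeze": 40
}}

```text
time: 40.67
tool_pos: [0.5807, -0.0182, 0.0128]
tcp_rot: [2.296, 2.143, 0.002]
wrist_force: [12.2, 0.3, -0.5]
width: 0.161
grip_force: 7.5
```

Emit:
{"api": "step_arm", "payload": {
  "commands": [
    {"fingers": 1,"dx": 0,"dy": 0,"dz": 0,"roll": 0},
    {"fingers": 1,"dx": 0,"dy": 0,"dz": 0,"roll": 0},
    {"fingers": 1,"dx": 0,"dy": 0,"dz": 0,"roll": 0}
  ]
}}

```text
time: 41.05
tool_pos: [0.5812, -0.0182, 0.0129]
tcp_rot: [2.295, 2.142, 0.003]
wrist_force: [3.9, -0.8, 2.0]
width: 0.142
grip_force: 39.1
```

```bash
python3 -c "
from s import *
st()"
```

```text
t 41.05 mag [0.0017 0.1931 0.0129] yaw-86 -90.0 w 0.14213905973770172 gf 39.11432683467865 F [ 3.9 -0.8  2. ] world [ 0.581 -0.018  0.013] q [-0.07  0.27  1.97 -0.    0.9  -0.01]
```

Gripped. Pushing it home.

Emit:
{"api": "step_arm", "payload": {
  "commands": [
    {"fingers": 1,"dx": -0.004,"dy": 0,"dz": 0,"roll": 0},
    {"fingers": 1,"dx": -0.008,"dy": 0,"dz": 0,"roll": 0},
    {"fingers": 1,"dx": -0.012,"dy": 0,"dz": 0,"roll": 0},
    {"fingers": 1,"dx": -0.015,"dy": 0,"dz": 0,"roll": 0},
    {"fingers": 1,"dx": -0.017,"dy": 0,"dz": 0,"roll": 0},
    {"fingers": 1,"dx": -0.017,"dy": 0,"dz": 0,"roll": 0}
  ]
}}

```text
time: 41.8
tool_pos: [0.5801, -0.0333, 0.0129]
tcp_rot: [-2.298, -2.142, -0.007]
wrist_force: [5.6, 8.4, 3.3]
width: 0.139
grip_force: 39.3
```

```bash
python3 -c "
from s import *
st()"
```

```text
t 41.8 mag [0.0016 0.178  0.0129] yaw-86 -90.07 w 0.13920884421375812 gf 39.25195276737213 F [5.6 8.4 3.3] world [ 0.58  -0.033  0.013] q [-0.1   0.27  1.97  0.    0.9  -0.03]
```

At the end stop: 15.1 mm of travel with 8 N of resistance. I'll release, rise, back off and verify.

Emit:
{"api": "step_arm", "payload": {
  "commands": [
    {"fingers": 1,"dx": 0.001,"dy": 0,"dz": 0,"roll": 0},
    {"fingers": -0.4,"dx": 0.001,"dy": 0,"dz": 0,"roll": 0},
    {"fingers": -0.4,"dx": 0.001,"dy": 0,"dz": 0,"roll": 0},
    {"fingers": -0.4,"dx": 0.001,"dy": 0,"dz": 0,"roll": 0},
    {"fingers": -0.4,"dx": 0.001,"dy": 0,"dz": -0.02,"roll": 0},
    {"fingers": -0.4,"dx": 0.001,"dy": 0,"dz": -0.06,"roll": 0},
    {"fingers": -0.4,"dx": 0.001,"dy": 0,"dz": -0.11,"roll": 0},
    {"fingers": -0.4,"dx": 0.001,"dy": 0,"dz": -0.16,"roll": 0}
  ]
}}

```text
time: 42.8
tool_pos: [0.5786, -0.0342, 0.175]
tcp_rot: [2.296, 2.143, 0.001]
wrist_force: [0.3, 0.1, -0.2]
width: 0.701
grip_force: 0.0
```

Emit:
{"api": "step_arm", "payload": {
  "commands": [
    {"fingers": -0.4,"dx": -0.05,"dy": 0,"dz": 0,"roll": 0},
    {"fingers": -0.4,"dx": -0.1,"dy": 0,"dz": 0,"roll": 0},
    {"fingers": -0.4,"dx": -0.15,"dy": 0,"dz": 0,"roll": 0},
    {"fingers": -0.4,"dx": -0.2,"dy": 0,"dz": 0,"roll": 0},
    {"fingers": -0.4,"dx": -0.25,"dy": 0,"dz": 0,"roll": 0},
    {"fingers": -0.4,"dx": -0.25,"dy": 0,"dz": 0,"roll": 0}
  ]
}}

```text
time: 43.55
tool_pos: [0.561, -0.2872, 0.1737]
tcp_rot: [2.3, 2.137, -0.001]
wrist_force: [0.3, 0.0, -0.2]
width: 0.702
grip_force: 0.0
```

```bash
python3 -c "
from s import *
st(); heights(); rings()
for n in('side','top'):
  im,d=read_camera(n);P=cloud(n,d)
  for q,lo,hi in (('y',(20,120,120),(33,255,255)),('o',(8,150,150),(18,255,255)),('r',(0,150,80),(5,255,255))):
    for s,c in blobs(im,lo,hi,(255,145,400,250),12): print(n,q,s,c,(mag(P[int(c[1]),int(c[0])])*1000).round(0))
"
```

```text
t 43.55 mag [ 1.000e-04 -7.660e-02  1.737e-01] yaw-86 -90.24 w 0.7020166098349921 gf 0.0 F [ 0.3  0.  -0.2] world [ 0.561 -0.287  0.174] q [-0.51  0.2   1.74 -0.    1.21 -0.44]
top
-18 [28, 27, 28, 22, 14, 27, 26, 27, 26, 25, 30, 31, -9, -9, -9, -9, 14, 14, 13, 13, 12, 15, 13, 13]
0 [23, 14, 16, 27, 28, 23, 14, 14, 26, 29, 46, 62, 22, -9, -9, -9, -9, -9, 13, 12, 14, 13, 13, 14]
18 [27, 27, 28, 19, 13, 27, 26, 26, 23, 22, 29, 32, 11, 14, -9, -9, -9, -9, -9, 14, 14, 14, 13, 12]
side
-18 [29, 28, 21, 22, 14, 28, 27, 26, 22, 28, 30, 30, 20, 13, 13, 14, 13, 14, 14, 14, 13, 14, 13, 14]
0 [27, -9, -9, 28, 28, 24, -9, -9, 27, -9, -9, 45, 22, 19, 18, 20, 13, 14, 14, 13, 14, 13, 13, 14]
18 [30, 27, 27, 28, -9, -9, -9, -9, -9, -9, 31, 29, 22, 13, 14, 15, 14, 13, 13, 13, 13, 14, 14, 13]
ring (320, 195, 6, 6) [-0.0039  0.0541  0.027 ]
ring (300, 189, 15, 15) [-0.0023  0.0967  0.027 ]
ring (283, 187, 13, 15) [0.0002 0.1463 0.027 ]
side y [293, 181, 17, 14, 115] [301.1, 189.07] [  1. 177.  40.]
side o [317, 195, 10, 15, 124] [321.83, 202.15] [-2. 47. 48.]
side o [365, 239, 15, 9, 63] [371.86, 243.37] [  -2. -181.   41.]
side r [291, 159, 12, 3, 17] [295.88, 160.18] [123. 498.  22.]
side r [327, 193, 27, 12, 192] [339.79, 199.1] [ 83. 104.  19.]
top y [271, 185, 13, 16, 176] [276.86, 192.51] [ -2. 178.  62.]
top y [322, 190, 3, 8, 21] [322.86, 193.14] [ 2. 56. 63.]
top o [321, 190, 5, 10, 22] [323.0, 195.23] [-3. 53. 63.]
top r [288, 152, 25, 24, 310] [299.37, 163.03] [ 85. 124.  45.]
```

Everything checks out: the keeper is home (its top-view position matches the start), the row is tight and flat, the dummy is in its nest, and the hand is clear.

```bash
python3 -c "
from workcell import finish_job
print(finish_job())"
```

```text
the job is handed in; nothing more can be done
None
```

I handed the job in at about 44 s: both bearings are closed up flat against the nose stop, the dummy is in its nest and the keeper is home, all checked by camera (no verdict was returned), but I viewed 15 pictures, one over the limit of 14.

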